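# Dress the swing clamp plunger: pad ring, spacer, then the keyed cap

### The arm

A 7-joint arm with a two-finger parallel gripper is mounted at the origin on the work surface. World frame = base frame: x ahead of the robot, y to its left, z up, the work surface at z = 0. Lengths are in m, angles in rad, forces in N, time in s.
With the tool pointing down it reaches from about 0.425 to 0.875 m from the base axis. Payload 8.4 kg.
Tool frame: the origin (TCP) lies at the very end of the fingers, on their centre line; the grasp point (between the pads) lies 19 mm behind it; z points along the fingers, y is the direction in which the jaws open and shut (so a half turn about z gives the same grasp; the last joint's range is limited). The gripper opens to 85 mm and grips with 20 to 120 N. Pads are 22 mm wide; open, the fingers measure 114 mm over their backs; the gripper's body (76 mm by 85 mm) begins 54 mm behind the grasp point. The pads swing forward as they close: fully open they stand 13 mm farther back than shut.
Start: joints at [1.149, 0.333, 0.04, 1.465, -0.013, 1.343, -0.059], TCP at [0.206, -0.616, 0.231] pointing down, gripper open.
Joint ranges: [-2.58, 2.58], [-0.38, 2.09], [-1.3, 1.39], [0.25, 2.4], [-1.5, 4.64], [0.08, 2.09], [-2.65, 2.65]. Speed limits (rad/s): [2.22, 2.22, 2.79, 2.79, 3.14, 3.14, 3.14].

### API

Orientations are given as a unit quaternion [x, y, z, w].
In Python, from rig import observe, imaging, env gives the robot as it stands. The module is installed in compiled form; this text tells all that it offers.
- The arm moves only by the shell command python3 -m crank 'ROWS' [FORCE]. ROWS is a JSON object of lists of equal length, an entry for each row: "xyz": the shift along the tool's x, y, z in mm, a list of three; "spin": the turn about the tool's z in rad; "grip": the finger opening in mm, from 0 to 85.4. A call has 1 to 8 rows; each row shifts and turns the pose as measured when the row begins, along the tool's axes as they then stand; what a row does not reach is not made up. A row lasts 1/8 s, in which the tool goes at most 62.5 mm and 10.7 degrees, less where a joint would pass 70% of its speed; a pose out of reach is approached as far as the arm can. A call with a gripper value outside its range is refused whole. The fingers move at their own pace and stop on an object; FORCE is the grip in N (left out, the last holds). Time passes only in rows, so rows that do not move let the fingers close. It gives the time, the measured TCP pose, the force and the opening at its end, in the units of the state.
- observe(): the state, without advancing time (a new reading comes with each control period).
- imaging.snapshot(name): name is "scene" or "top" or "wrist"; returns (picture, depth): 480x640x3 uint8, blue, green, red; 480x640 float32, m along the optical axis (not along the pixel's ray), 0 where there is no reading.
- imaging.camera_info(name): a dict with "mtx" (3x3 intrinsics, pixels), "R" (3x3) and "t" (3): a world point X has camera coordinates R X + t. Camera axes: x right, y down, z forward; pixel columns grow to the right and rows downward; lengths in m; the calibration is good to about 2 mm. A picture is of the moment at which its call begins: read the wrist's pose just before it. camera_info takes no time and is no camera call; for the wrist camera it gives the pose at the moment of the call.
- env.finish_job(): hands the job in, once; it reports no verdict.
The state is a dict: "time_s": time; "joints": joint angles; "joint_velocities": joint speeds; "tau": joint torques, N m; "tcp_pos": TCP position; "tcp_rot": TCP orientation; "force": force on the tool from outside, world axes, zero at the start; "ft_torque": the same for the moment, N m; "gripper_width": finger opening in m.
Only numpy, scipy, OpenCV 4.12 (cv2) and the standard library are available. Lean on these libraries where they do the work, as an engineer would, in place of code of your own. Each camera call takes 0.05 s, during which the arm holds its last target.

### The job

Dress the plunger of the black swing clamp: put the copper pad ring over it first, then the steel spacer on top of the ring, then the blue cap, each let go fully home before the next. The cap only drops home when the slots hidden inside it meet the tongue on the plunger's tip, so rest it there and turn it under a light push until it drops down onto the spacer; never force it down (keep under 60 N) and let it land gently. Leave the step jaws, jack screw, hammer and bin where they are.

Things in the scene. Friction and masses are not known exactly. Their poses are not given: they have to be found in the camera images.
- clamp: Hydraulic swing clamp fixed to the table: black block 74 x 74 x 30 mm, on it a dark steel collar, 48 mm in diameter from 30 to 52 mm height, then 40 mm up to its flat top at 60 mm. From there a bright steel plunger 24 mm in diameter stands upright on the centre line, round for 48 mm (the last 3 mm taper to 20 mm diameter). Origin: centre of the block's underside, z up.
- tip (a point): Tip of the plunger, 58 mm above the seat point: the top edge of a flat upright tongue 6 mm thick, 10 mm tall, 21 mm wide. The tongue always stands askew to all the faces of the block, by 0.3 rad or more; how far is not measured (this point turns with the block, not the tongue). The plunger resists turning with about 0.2 N m.
- seat (a point): Point on the plunger's axis in the collar's top face, 60 mm above the table: where the underside of the pad ring comes to rest.
- pad: Copper pad ring lying flat on the table: outer diameter 50 mm, bore 26.6 mm, 14 mm thick, about 0.15 kg. Origin: centre of its underside, z along the bore, upward. Home: its underside on the collar's top face.
- spacer: Bright steel spacer sleeve standing on the table: outer diameter 40 mm, bore 26.6 mm, 22 mm tall, about 0.12 kg. Origin: centre of its underside, z along the bore, upward. Home: its underside 14 mm above the seat point, on the pad ring.
- cap: Blue cap standing on the table, 0.2 to 0.33 kg: a drum 50 mm in diameter, 28 mm tall, a grip bar on top. Round bore in its underside, 25.8 mm wide, 14 mm deep; in the bore's roof two crossing slots along the cap's x and y, 7.5 mm wide, 10 mm deep. The tongue must enter a slot: one fits every quarter turn, within about 0.07 rad. Origin: centre of the underside, z up.
- cap_grip (a point): Middle of the cap's upright grip bar, 43 mm above the cap's underside: bar 44 mm long along the cap's x, 14 mm thick along y, from 28 to 58 mm above the underside. On the plunger, over ring and spacer, with no slot in line the cap's underside is held 44 mm above the seat point; in line it drops 8 mm and rests on the spacer, 36 mm above the seat point: home.
- jaw_a: Bystander: aluminium step jaw, 60 x 40 x 50 mm. Origin: centre of its underside.
- jaw_b: Bystander: second aluminium step jaw, 60 x 40 x 50 mm. Origin: centre of its underside.
- jack: Bystander: bright steel jack screw standing upright, 42 mm diameter foot, 74 mm tall. Origin: centre of its underside.
- hammer: Bystander: dead blow hammer lying down, 285 mm long along its x, black head with copper faces 88 mm across at the +x end, 36 mm tall. Origin: on the table, under the handle, 120 mm from the head's axis.
- bin_lip (a point): Bystander: middle of the near rim of the tilting grey steel bin for spent pads (180 x 240 mm, 110 mm deep, hung on a stand, its tilt varies).
Not all that is in view belongs to the job. What is shaped like the spacer but pink is not meant. Of the things like the pad, leave any that is white; of the rest the larger one is meant.

How it is judged:
On the way, in this order (a step that is already met when the one before it is completed fails the run):
1. the copper pad ring lies home on the clamp's collar, let go (z of pad in the frame of seat between -0.0025 and 0.002 m and horizontal distance between pad and seat below 0.004 m and angle between pad's own z axis and vertical below 0.06 rad and not (contact force between pad and the fingers above 0.1 N)), for 0.1 s.
2. the spacer sits home on the pad ring, let go (z of pad in the frame of seat between -0.0025 and 0.002 m and horizontal distance between each of pad, spacer and seat below 0.004 m and angle between each of pad, spacer's own z axis and vertical below 0.06 rad and z of spacer in the frame of seat between 0.0115 and 0.0165 m and not (contact force between spacer and the fingers above 0.1 N)), for 0.1 s.
3. the cap has dropped home onto the spacer (z of pad in the frame of seat between -0.0025 and 0.002 m and horizontal distance between each of pad, spacer, cap and seat below 0.004 m and angle between each of pad, spacer, cap's own z axis and vertical below 0.06 rad and z of spacer in the frame of seat between 0.0115 and 0.0165 m and z of cap in the frame of seat between 0.0335 and 0.039 m), for 0.1 s.
At the end, for the whole second after the job is handed in: Pad ring, spacer and cap are stacked in this order on the plunger, each centred within 4 mm and within 0.06 rad of level, their undersides 0 (-2.5 to +2), 14 (-2.5 to +2.5) and 36 mm (-2.5 to +3) above the seat point, at rest (below 0.02 m/s) (all of step 3 and linear speed of each of pad, spacer, cap below 0.02 m/s); the robot touches nothing.
It fails at once if the cap is pressed on the plunger with more than 60 N (contact force between cap and clamp above 60 N).
It fails at once if the cap is pressed on the spacer with more than 100 N (landing included) (contact force between cap and spacer above 100 N).
It fails at once if a step jaw, the jack screw, the hammer or the bin is moved by more than 20 mm (distance of any of jaw_a, jaw_b, jack, hammer, bin_lip from where it was at the start of the episode above 0.02 m).
It also fails if it takes over 72 s, if anything falls off the work surface, if the arm or the gripper's body presses on something with over 40 N, if the wrist force passes 120 N, or if a joint passes its speed limit or range.

## Working session

There is one attempt and no reset: what is moved stays moved. The work goes in short steps, Python scripts to look and compute and a shell command to move; the robot and the scene stay as the last step left them, time stands still between calls to the robot, and variables do not carry over. Pictures are saved under pics/ and viewed, and the job is handed in when it is done.

```bash
mkdir -p pics; ls; python3 - <<'E'
from rig import observe, imaging
import cv2,numpy as np
print(observe())
for n in ["scene","top","wrist"]:
    ci=imaging.camera_info(n); p,d=imaging.snapshot(n)
    np.savez(f"pics/{n}0.npz",p=p,d=d,**ci); cv2.imwrite(f"pics/{n}0.png",p)
    print(n,ci)
E
```

```text
pics
{'time_s': 0.0, 'joints': array([ 1.14876967,  0.33391887,  0.03985764,  1.46627224, -0.01337966,
        1.34326066, -0.05852027]), 'joint_velocities': array([-0.00078478, -0.00069841, -0.00134094, -0.00112639, -0.00105835,
        0.00074043, -0.00048366]), 'tau': array([ 3.17552167e-04, -6.58567929e+01,  1.36526842e+00, -4.05549788e+01,
        1.66663178e-02,  1.26855390e-02, -7.84848589e-05]), 'tcp_pos': array([ 0.20604718, -0.61601068,  0.2304154 ]), 'tcp_rot': array([ 9.87002232e-01,  1.60704571e-01, -1.88536960e-04, -7.74159110e-04]), 'force': array([ 0.44721073,  0.3877197 , -0.80152751]), 'ft_torque': array([ 0.07685956, -0.02106642,  0.01935411]), 'gripper_width': 0.08517767972394609}
scene {'mtx': array([[449.86415085,   0.        , 311.5668061 ],
       [  0.        , 449.86415085, 236.50624472],
       [  0.        ,   0.        ,   1.        ]]), 'R': array([[ 0.26597144,  0.9639167 , -0.01112631],
       [ 0.67264858, -0.19384542, -0.71412033],
       [-0.69050929,  0.18245151, -0.69993454]]), 't': array([-0.15723091, -0.3284513 ,  1.32398473])}
top {'mtx': array([[576.62541428,   0.        , 325.39994702],
       [  0.        , 576.62541428, 244.37333183],
       [  0.        ,   0.        ,   1.        ]]), 'R': array([[-0.0212836 , -0.99977156,  0.0019607 ],
       [-0.99125985,  0.02084693, -0.13026632],
       [ 0.13019568, -0.0047161 , -0.9914771 ]]), 't': array([0.00866952, 0.61213368, 1.11605973])}
wrist {'mtx': array([[432.8705082 ,   0.        , 315.25627499],
       [  0.        , 432.8705082 , 241.83264191],
       [  0.        ,   0.        ,   1.        ]]), 'R': array([[ 0.31777798, -0.94816448, -0.00112981],
       [-0.9079565 , -0.30464514,  0.2877609 ],
       [-0.27318885, -0.09041826, -0.95770162]]), 't': array([-0.65008731, -0.03776582,  0.37871964])}
```

View pics/scene0.png

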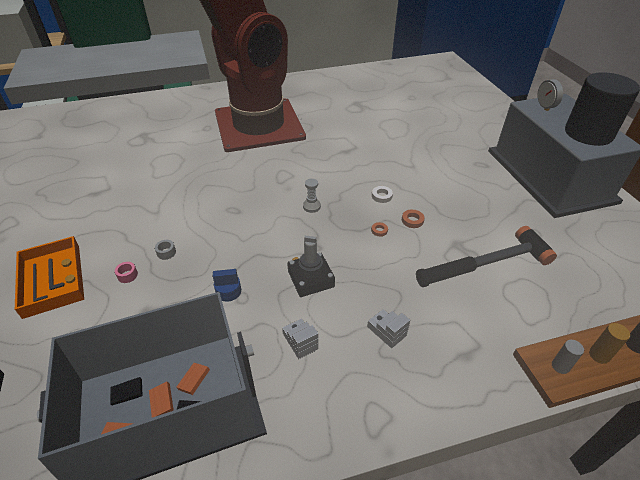

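View pics/top0.png

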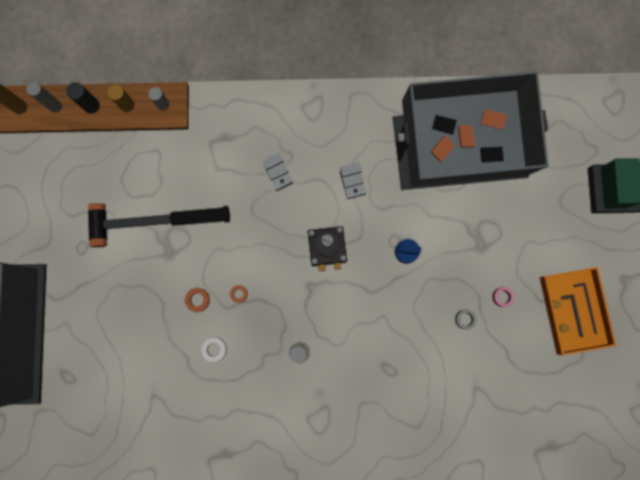

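View pics/wrist0.png

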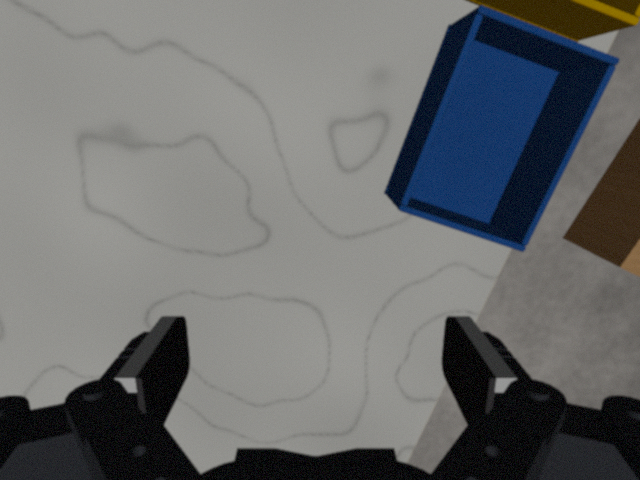

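The top view shows the copper pad at (197,299), with a smaller ring at (239,294). The spacer is at (464,319), the cap at (407,250) and the clamp at (327,245). The jack is at (299,352), and both jaws and the bin are toward the back. Next I'll compute their positions.

```bash
cat > h.py <<'E'
import numpy as np,cv2
from scipy.spatial.transform import Rotation as Ro
def ray(ci,u,v,z):
    K,R,t=ci["mtx"],ci["R"],ci["t"]
    d=R.T@np.linalg.inv(K)@np.array([u,v,1.]);c=-R.T@t
    return c+d*(z-c[2])/d[2]
def proj(ci,X):
    q=ci["mtx"]@(ci["R"]@np.asarray(X,float)+ci["t"]);return q[:2]/q[2]
def rel(tcp,rot,target,q_yaw=None):
    """shift in tool axes, mm"""
    return Ro.from_quat(rot).inv().apply(np.asarray(target)-tcp)*1000
def blobs(m,amin=30):
    n,l,s,c=cv2.connectedComponentsWithStats(m.astype(np.uint8))
    out=[]
    for i in range(1,n):
        if s[i,4]<amin: continue
        cs,_=cv2.findContours((l==i).astype(np.uint8),cv2.RETR_EXTERNAL,cv2.CHAIN_APPROX_NONE)
        if len(cs[0])>5: out.append((s[i,4],c[i],cv2.fitEllipse(cs[0])))
    return out
E
python3 - <<'E'
from h import *
for n in ["top","scene"]:
    z=np.load(f"pics/{n}0.npz");p=z["p"].astype(int);hsv=cv2.cvtColor(z["p"],cv2.COLOR_BGR2HSV).astype(int)
    H,S,V=hsv[...,0],hsv[...,1],hsv[...,2]
    for nm,m,h in [("copper",((H<14)|(H>175))&(S>110)&(V>90),.014),("blue",(H>100)&(H<130)&(S>110)&(V>40),.04),("clampblack",(V<75)&(S<80),.03)]:
        for a,c,e in blobs(m):
            if a<3000: print(n,nm,a,c.round(1),np.round(e[0]+e[1]+(e[2],),1),ray(z,*e[0],h).round(4))
    p=z["p"]
    R={"top":[(270,180,420,310,4),(440,290,500,340,6),(170,270,260,320,6)],"scene":[(270,220,350,310,6),(200,250,260,310,6),(140,230,190,270,6),(365,200,435,250,6)]}[n]
    for i,(a,b,c,d,k) in enumerate(R): cv2.imwrite(f"pics/{n}c{i}.png",cv2.resize(p[b:d,a:c],None,fx=k,fy=k,interpolation=cv2.INTER_CUBIC))
E
cd pics; python3 -c "
import cv2,numpy as np
ims=[cv2.resize(cv2.imread(f),(390,290)) for f in ['topc0.png','topc1.png','scenec0.png','scenec1.png']]
cv2.imwrite('m0.png',np.vstack([np.hstack(ims[:2]),np.hstack(ims[2:])]))"
```

```text
top copper 169 [151.1  87.2] [151.4  89.6  15.   42.7  96.2] [0.955  0.3581 0.014 ]
top copper 62 [98.5 87.4] [98.6 87.3  7.  17.1 68.9] [0.9623 0.4702 0.014 ]
top copper 70 [140.4  96.2] [140.7  94.9  10.6  16.8  96.2] [0.9435 0.3806 0.014 ]
top copper 97 [107.4 106.3] [107.7 106.2  10.9  22.9 148.2] [0.92   0.4497 0.014 ]
top copper 58 [180.7 103.9] [179.8 103.8  10.4  19.6 171.1] [0.9222 0.2975 0.014 ]
top copper 79 [149.2 110.3] [149.2 110.4  10.   15.7  85.8] [0.9091 0.3619 0.014 ]
top copper 33 [166.7 114.5] [166.5 114.3   6.4  14.4  27.6] [0.8996 0.3253 0.014 ]
top copper 70 [ 69.5 113.6] [ 69.5 112.9   8.6  19.2  90.3] [0.9069 0.5299 0.014 ]
top copper 51 [ 99.5 113.6] [ 99.5 113.9   9.   12.8  76.8] [0.9035 0.4667 0.014 ]
top copper 330 [493.6 118.8] [493.6 118.8  16.1  25.5 102.1] [ 0.8756 -0.3653  0.014 ]
top copper 36 [ 52.6 117.4] [ 51.8 117.5   7.3  10.5  25.8] [0.8977 0.5669 0.014 ]
top copper 47 [115.1 124.1] [115.3 124.4   6.1  15.6  98.1] [0.8798 0.4327 0.014 ]
top copper 36 [ 16.4 126.3] [ 15.7 125.7   6.7  12.4 110.9] [0.8813 0.642  0.014 ]
top copper 293 [466.1 1
[... 5277 characters left out ...]
.4] [634.2 340.1  12.5  30.    7.3] [0.9159 0.4739 0.03  ]
scene clampblack 35 [288.7 337.1] [288.9 336.6   5.2  15.2 134.3] [ 0.7506 -0.0838  0.03  ]
scene clampblack 301 [562.2 359.4] [563.3 359.8  20.3  24.8  20.6] [0.9152 0.336  0.03  ]
scene clampblack 177 [527.7 371. ] [527.6 371.2   5.3  52.  145.2] [0.9173 0.2683 0.03  ]
scene clampblack 550 [125.2 390.6] [125.8 390.7  20.3  39.5  67.9] [ 0.7767 -0.3518  0.03  ]
scene clampblack 119 [ 41.4 405.7] [ 41.5 404.7   3.5  37.6   5.8] [ 0.7653 -0.4759  0.03  ]
scene clampblack 109 [185.  403.4] [184.3 403.4   7.2  24.   78.1] [ 0.8224 -0.2651  0.03  ]
scene clampblack 2324 [608.  439.4] [608.8 438.8  31.5  98.8  47.1] [1.0406 0.3165 0.03  ]
```

View pics/m0.png

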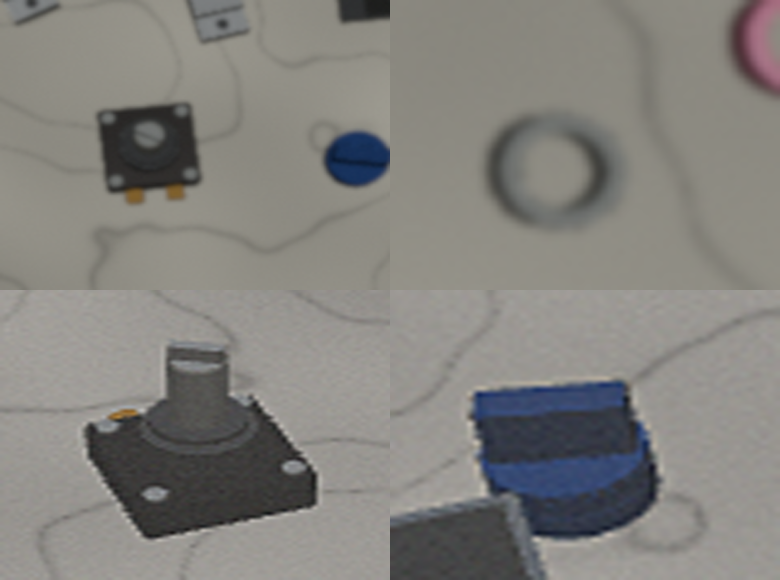

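```bash
python3 -m crank '{"xyz":[[0,0,0],[0,0,0],[0,0,0],[0,0,0],[0,0,0],[0,0,0],[0,0,0]],"spin":[-0.178,-0.178,-0.178,-0.178,-0.178,-0.178,-0.178],"grip":[85,85,85,85,85,85,85]}' 40
python3 - <<'E'
from h import *
from rig import observe,imaging
s=observe();R=Ro.from_quat(s["tcp_rot"]).as_matrix();print(R.round(3),s["tcp_pos"],s["joints"].round(2))
ci=imaging.camera_info("wrist");c=-ci["R"].T@ci["t"];print("cam in tool",R.T@(c-s["tcp_pos"]),(R.T@ci["R"].T).round(3))
print(proj(ci,s["tcp_pos"]))
z=np.load("pics/top0.npz")
print("spacer",ray(z,464,319,.022),"jack",ray(z,299,352,.074),"cap",ray(z,407.1,250.7,.04),"tip",ray(z,327.5,240.5,.118))
E
```

```text
time_s: 1.02
tcp_pos: [0.2057, -0.6148, 0.2277]
tcp_rot: [0.694, 0.72, 0.001, -0.003]
force: [0.2, -0.2, -0.3]
gripper_width: 0.0851
[[-0.037  0.999 -0.003]
 [ 0.999  0.037  0.006]
 [ 0.006 -0.002 -1.   ]] [ 0.20566435 -0.61475952  0.22773471] [ 1.29  0.34 -0.14  1.46  0.05  1.35  1.18]
cam in tool [ 7.27279732e-02 -5.12412794e-05 -1.42339699e-01] [[ 0.001 -0.957 -0.288]
 [ 1.     0.     0.001]
 [-0.001 -0.288  0.957]]
[314.97419869 320.487242  ]
spacer [ 0.45795532 -0.27876315  0.022     ] jack [0.40270492 0.05038273 0.074     ] cap [ 0.59596795 -0.16759195  0.04      ] tip [ 0.60916376 -0.00799369  0.118     ]
```

```bash
python3 -m crank '{"xyz":[[52,32,0],[52,32,0],[52,32,0],[52,32,0],[52,32,0],[52,32,0],[52,32,0],[52,32,0]],"spin":[0.037,0,0,0,0,0,0,0],"grip":[85,85,85,85,85,85,85,85]}'
python3 -m crank '{"xyz":[[58,6,0],[58,6,0],[58,6,0],[58,6,0],[58,6,0],[58,6,0],[58,6,0],[52,6,0]],"spin":[0,0,0,0,0,0,0,0],"grip":[85,85,85,85,85,85,85,85]}'
```

```text
time_s: 2.02
tcp_pos: [0.4609, -0.1902, 0.227]
tcp_rot: [0.709, 0.705, 0.0, -0.004]
force: [0.0, -0.8, -0.6]
gripper_width: 0.0853
time_s: 3.02
tcp_pos: [0.5123, 0.2821, 0.2295]
tcp_rot: [0.71, 0.704, 0.001, -0.002]
force: [1.1, -0.4, 0.5]
gripper_width: 0.0848
```

```bash
python3 -m crank '{"xyz":[[-23,-3,40],[0,0,40],[0,0,0]],"spin":[0,0,0],"grip":[85,85,85]}'
cat > snap.py <<'E'
import sys
from h import *
from rig import observe,imaging
def go(n,tag):
    s=observe();ci=imaging.camera_info(n);p,d=imaging.snapshot(n)
    np.savez(f"pics/{tag}.npz",p=p,d=d,tcp=s["tcp_pos"],rot=s["tcp_rot"],**ci);cv2.imwrite(f"pics/{tag}.png",p)
    print(tag,"t",s["time_s"],s["tcp_pos"].round(4),Ro.from_quat(s["tcp_rot"]).as_matrix()[:,0].round(4),s["force"].round(1),s["gripper_width"].round(4))
    return np.load(f"pics/{tag}.npz")
if __name__=="__main__": go(sys.argv[1],sys.argv[2])
E
python3 - <<'E'
from snap import *
z=go("wrist","w1")
hsv=cv2.cvtColor(z["p"],cv2.COLOR_BGR2HSV).astype(int);H,S,V=hsv[...,0],hsv[...,1],hsv[...,2]
for a,c,e in blobs(((H<14)|(H>175))&(S>100)&(V>60),300): print(a,c,e,ray(z,*e[0],.014),ray(z,*e[0],.007))
E
```

```text
time_s: 3.4
tcp_pos: [0.5066, 0.2667, 0.1474]
tcp_rot: [0.706, 0.708, 0.002, -0.004]
force: [-0.5, -0.2, 0.5]
gripper_width: 0.0852Traceback (most recent call last):
  File "<stdin>", line 2, in <module>
  File "snap.py", line 7, in go
    print(tag,"t",s["time_s"],s["tcp_pos"].round(4),Ro.from_quat(s["tcp_rot"]).as_matrix()[:,0].round(4),s["force"].round(1),s["gripper_width"].round(4))
                                                                                                                             ^^^^^^^^^^^^^^^^^^^^^^^^
AttributeError: 'float' object has no attribute 'round'
```

View pics/w1.png

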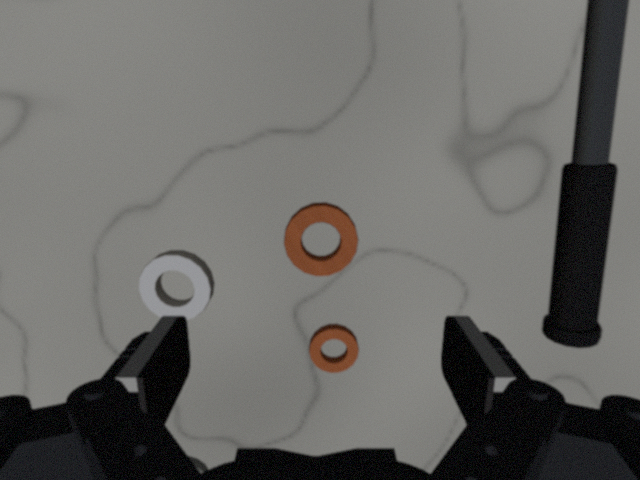

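The larger copper ring is at (321,240), the white ring at (175,287) and the small copper ring at (334,348). The gripper is clear of all of them.

```bash
sed -i 's/s\["gripper_width"\].round(4)/round(float(s["gripper_width"]),4)/' snap.py
python3 - <<'E'
from h import *
z=np.load("pics/w1.npz")
hsv=cv2.cvtColor(z["p"],cv2.COLOR_BGR2HSV).astype(int);H,S,V=hsv[...,0],hsv[...,1],hsv[...,2]
for a,c,e in blobs(((H<14)|(H>175))&(S>100)&(V>110),300): print(a,c,e,ray(z,*e[0],.014))
print(z["tcp"],Ro.from_quat(z["rot"]).as_matrix().round(3))
E
```

```text
2570 [320.59961089 240.37859922] ((320.5957336425781, 240.7479248046875), (67.81676483154297, 71.24869537353516), 87.52088928222656) [0.50999476 0.25829168 0.014     ]
1027 [333.43330088 350.45861733] ((333.4611511230469, 350.6098327636719), (41.36978530883789, 46.985435485839844), 86.1418228149414) [0.51982317 0.17627065 0.014     ]
[0.50661286 0.26669341 0.14736758] [[-0.003  1.    -0.003]
 [ 1.     0.003  0.008]
 [ 0.009 -0.003 -1.   ]]
```

```bash
python3 -m crank '{"xyz":[[-8,3,30],[0,0,40],[0,0,40],[0,0,15],[0,0,0]],"spin":[0,0,0,0,0],"grip":[64,64,64,64,64]}'
```

```text
time_s: 4.08
tcp_pos: [0.5189, 0.2617, 0.0318]
tcp_rot: [0.708, 0.706, 0.009, -0.0]
force: [1.1, -0.5, -0.8]
gripper_width: 0.0639
```

```bash
python3 -m crank '{"xyz":[[-3,-9,12],[0,0,10],[0,0,0]],"spin":[0,0,0],"grip":[64,64,64]}'; python3 -c "
from rig import observe
from h import *
s=observe();R=Ro.from_quat(s['tcp_rot']).as_matrix();print(s['tcp_pos'],R.round(4),R.T@(np.array([.51,.2583,0])-s['tcp_pos'])*1000)"
```

```text
time_s: 4.45
tcp_pos: [0.5117, 0.2597, 0.0119]
tcp_rot: [0.708, 0.706, 0.011, 0.001]
force: [0.7, 0.4, 0.6]
gripper_width: 0.0641
[0.51165627 0.25969131 0.01185512] [[ 0.0022  0.9998  0.0174]
 [ 0.9999 -0.0025  0.0147]
 [ 0.0147  0.0174 -0.9997]] [-1.5695482  -1.85837086 11.80278417]
```

```bash
python3 -m crank '{"xyz":[[-1.6,-1.8,7],[0,0,5],[0,0,0]],"spin":[0,0,0],"grip":[64,64,64]}'; python3 snap.py wrist w2
```

```text
time_s: 4.82
tcp_pos: [0.5103, 0.2584, -0.0005]
tcp_rot: [0.708, 0.706, 0.012, 0.001]
force: [1.2, -1.1, 0.0]
gripper_width: 0.064
w2 t 4.825 [ 5.103e-01  2.584e-01 -5.000e-04] [0.0022 0.9999 0.015 ] [ 1.2 -1.1  0. ] 0.064
```

View pics/w2.png

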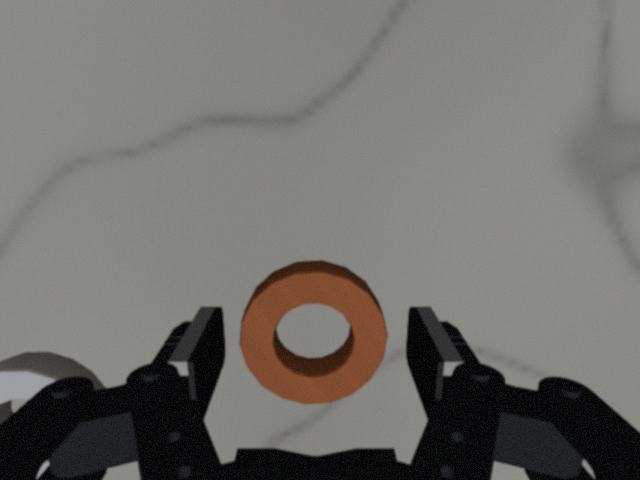

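The ring is centred between the jaws (ring centre about (314,333), jaws at columns 225 and 407), so I'll close on it and lift.

```bash
python3 -m crank '{"xyz":[[0,0,0],[0,0,0],[0,0,0],[0,0,0]],"spin":[0,0,0,0],"grip":[40,40,40,40]}' 50
python3 -m crank '{"xyz":[[0,0,-20],[0,0,-45],[0,0,-45],[0,0,-45],[0,0,-30],[0,0,0]],"spin":[0,0,0,0,0,0],"grip":[40,40,40,40,40,40]}'; python3 snap.py wrist w3
```

```text
time_s: 5.38
tcp_pos: [0.5106, 0.2586, 0.0005]
tcp_rot: [0.708, 0.706, 0.012, 0.001]
force: [-0.2, -0.6, 0.2]
gripper_width: 0.0485
time_s: 6.12
tcp_pos: [0.5063, 0.257, 0.1972]
tcp_rot: [0.707, 0.707, 0.013, 0.002]
force: [-0.1, -0.0, -1.9]
gripper_width: 0.0481
w3 t 6.125 [0.5063 0.257  0.1972] [-6.000e-04  9.999e-01  1.650e-02] [-0.1 -0.  -1.9] 0.0481
```

View pics/w3.png

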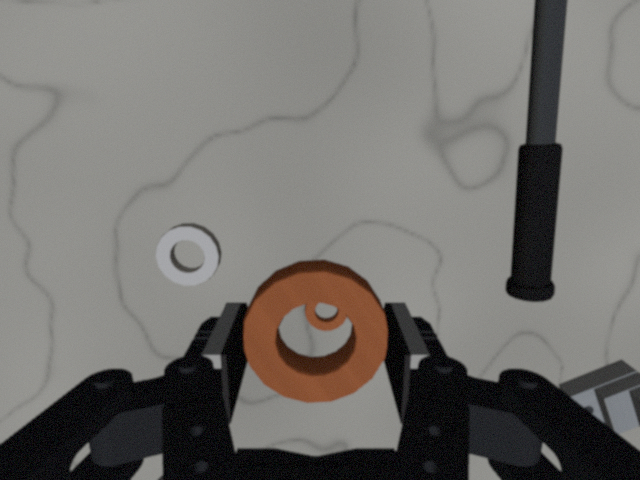

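```bash
python3 -m crank '{"xyz":[[-40,13,0],[-46,15,0],[-46,15,0],[-46,15,0],[-46,15,0],[-46,15,0],[-32,11,0],[0,0,0]],"spin":[0,0,0,0,0,0,0,0],"grip":[40,40,40,40,40,40,40,40]}'; python3 snap.py wrist w4
cat > heldring.py <<'E'
from h import *
def held(tag,htop,mask):
    """ellipse of held ring's top face -> tool coords at tool z=-htop"""
    z=np.load(f"pics/{tag}.npz");R=Ro.from_quat(z["rot"]).as_matrix();tcp=z["tcp"]
    for a,c,e in blobs(mask(z["p"]),2000):
        Kd=np.linalg.inv(z["mtx"])@np.array([*e[0],1]);d=R.T@z["R"].T@Kd;c0=R.T@(-z["R"].T@z["t"]-tcp)
        print(tag,np.round(e[0]+e[1],1),((c0+d*(-htop-c0[2])/d[2])*1000).round(2))
E
python3 - <<'E'
from heldring import *
def m(p):
    hsv=cv2.cvtColor(p,cv2.COLOR_BGR2HSV).astype(int);H,S,V=hsv[...,0],hsv[...,1],hsv[...,2]
    return ((H<14)|(H>175))&(S>100)&(V>110)
for t in ["w2","w3","w4"]: held(t,.0135,m)
E
```

```text
time_s: 7.18
tcp_pos: [0.6023, -0.0545, 0.1835]
tcp_rot: [0.705, 0.709, 0.008, -0.004]
force: [-0.3, 0.4, -1.3]
gripper_width: 0.0479
w4 t 7.175 [ 0.6023 -0.0545  0.1835] [-0.0049  0.9998  0.0168] [-0.3  0.4 -1.3] 0.0479
w2 [313.  337.9 129.5 144.4] [  0.5  -0.6 -13.5]
w3 [315.2 336.5 129.  143.1] [  1.03   0.12 -13.5 ]
w4 [315.1 336.1 129.4 143.4] [  1.18   0.06 -13.5 ]
```

View pics/w4.png

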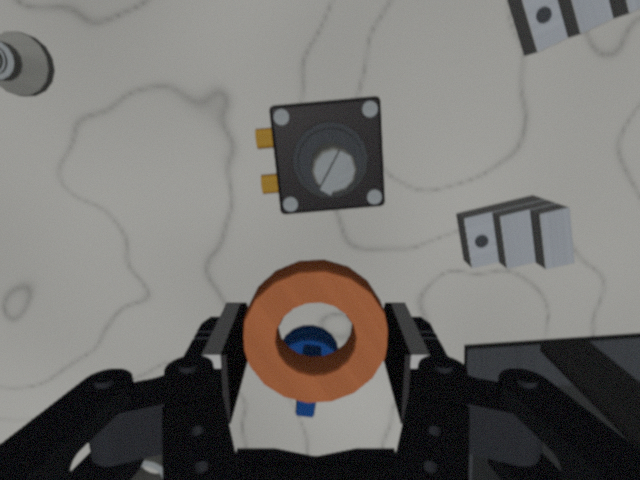

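The ring is held at tool (1.1, 0) mm. The plunger tip is the bright disc at (333,170) with the tongue edge running across it, and the clamp block is centred near (328,155).

```bash
python3 - <<'E'
from h import *
z=np.load("pics/w4.npz");p=z["p"][90:220,260:395]
cv2.imwrite("pics/w4z.png",cv2.resize(p,None,fx=5,fy=4.4,interpolation=cv2.INTER_CUBIC))
g=cv2.cvtColor(z["p"],cv2.COLOR_BGR2GRAY)[90:220,260:395]
print(np.unique(g//10,return_counts=True))
cv2.imwrite("pics/w4y.png",cv2.resize(g,None,fx=4,fy=4,interpolation=cv2.INTER_CUBIC))
E
```

```text
(array([ 2,  3,  4,  5,  6,  7,  8,  9, 10, 11, 12, 13, 14, 15],
      dtype=uint8), array([  47,  641, 2878, 4066, 1347,  288,  243,  324,  525,  590, 1430,
        613, 1410, 3148]))
```

View pics/w4y.png

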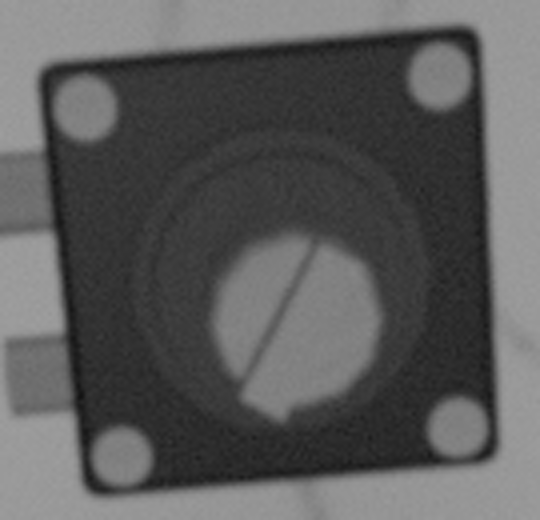

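```bash
python3 - <<'E'
from h import *
z=np.load("pics/w4.npz")
o=lambda x,y:(260+(x+.5)/4-.5,90+(y+.5)/4-.5)
B=[ray(z,*o(*q),.031) for q in [(85,108),(440,75),(458,427),(122,457)]]
print(np.round(B,4),np.mean(B,0).round(4))
T=[ray(z,*o(*q),.118) for q in [(316,238),(240,393),(289,421)]]
T.append(T[0]+T[2]-T[1]);print(np.round(T,4),np.mean(T,0).round(4))
d=T[0]-T[1];print("tongue",np.linalg.norm(d),np.linalg.norm(T[2]-T[1]),np.degrees(np.arctan2(d[1],d[0])))
b=B[1]-B[0];print("block",np.degrees(np.arctan2(b[1],b[0])))
g=cv2.cvtColor(z["p"],cv2.COLOR_BGR2GRAY)
for a,c,e in blobs((g[135:205,305:362]>78),500): print(a,e,ray(z,e[0][0]+305,e[0][1]+135,.108),ray(z,e[0][0]+305,e[0][1]+135,.118))
E
```

```text
[[ 0.5805  0.0175  0.031 ]
 [ 0.6386  0.023   0.031 ]
 [ 0.644  -0.0351  0.031 ]
 [ 0.586  -0.0406  0.031 ]] [ 0.6123 -0.0088  0.031 ]
[[ 0.6136  0.0024  0.118 ]
 [ 0.6048 -0.0161  0.118 ]
 [ 0.6108 -0.0195  0.118 ]
 [ 0.6196 -0.001   0.118 ]] [ 0.6122 -0.0086  0.118 ]
tongue 0.020467604962247504 0.006891589777493553 64.39768971476123
block 5.413628962502208
1547 ((28.47700309753418, 35.156803131103516), (41.922950744628906, 45.48811340332031), 15.30766487121582) [ 0.61185721 -0.00864649  0.108     ] [ 0.6113672 -0.007527   0.118    ]
```

```bash
cat > to.py <<'E'
import sys
from h import *
from rig import observe
# usage: to.py tx ty tz(tool offset mm of object point) X Y Z(mm)
a=[float(x) for x in sys.argv[1:]]
s=observe();R=Ro.from_quat(s["tcp_rot"]).as_matrix()
P=s["tcp_pos"]+R@np.array(a[:3])/1e3
print("t",round(s["time_s"],2),"obj",(P*1e3).round(1),"tool err",(R.T@(np.array(a[3:])/1e3-P)*1e3).round(2),"zaxis",R[:,2].round(3),"yaw",np.degrees(np.arctan2(R[1,0],R[0,0])).round(2),"F",s["force"].round(1),"T",s["ft_torque"].round(2),"w",round(float(s["gripper_width"])*1e3,1))
E
python3 to.py 1.1 0 0 612.2 -8.7 135
```

```text
t 7.22 obj [601.9 -51.3 183.6] tool err [41.69 10.32 49.44] zaxis [ 0.005  0.018 -1.   ] yaw 90.41 F [ 0.8 -0.4 -2.3] T [ 0.01  0.01 -0.01] w 48.5
```

```bash
python3 -m crank '{"xyz":[[21,5,0],[18,5,0],[0,0,25],[0,0,15],[0,0,0]],"spin":[0,0,0,0,0],"grip":[40,40,40,40,40]}' >/dev/null; python3 to.py 1.1 0 0 612.2 -8.7 135
```

```text
t 7.85 obj [610.1  -3.2 142.1] tool err [-5.7   2.01  7.03] zaxis [ 0.003  0.02  -1.   ] yaw 90.87 F [-0.5 -0.7 -1.5] T [-0.01  0.01  0.01] w 48.0
```

```bash
python3 -m crank '{"xyz":[[-5.5,2,6],[0,0,0]],"spin":[0,0,0],"grip":[40,40]}' ;python3 -m crank '{"xyz":[[-5.5,2,6],[0,0,0]],"spin":[0,0],"grip":[40,40]}' >/dev/null; python3 to.py 1.1 0 0 612.2 -8.7 125; python3 snap.py wrist w5
```

```text
t 8.1 obj [612.8  -9.  136.7] tool err [ 0.1  -0.69 11.71] zaxis [ 0.004  0.02  -1.   ] yaw 90.85 F [ 0.8 -0.4 -1.2] T [-0.04 -0.01 -0.03] w 48.3
w5 t 8.1 [ 0.6129 -0.0101  0.1367] [-0.0149  0.9997  0.0194] [ 0.8 -0.4 -1.2] 0.0483schema error: expected 2 entries
```

View pics/w5.png

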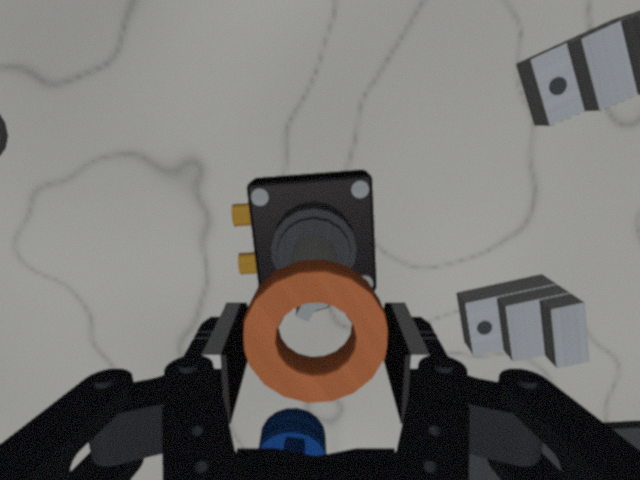

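```bash
python3 -m crank '{"xyz":[[0,-0.7,8],[0,0,8],[0,0,0]],"spin":[0,0,0],"grip":[40,40,40]}' >/dev/null; python3 to.py 1.1 0 0 612.2 -8.7 60; python3 snap.py wrist w6; python3 -c "
import cv2;i=cv2.imread('pics/w6.png')[230:420,200:430];cv2.imwrite('pics/w6z.png',cv2.resize(i,None,fx=3,fy=3))"
```

```text
t 8.53 obj [612.6  -8.4 120.6] tool err [-1.45 -0.7  60.55] zaxis [ 0.005  0.02  -1.   ] yaw 90.84 F [-0.3 -0.  -1.5] T [-0.04  0.06  0.03] w 48.2
w6 t 8.525 [ 0.6126 -0.0095  0.1205] [-0.0147  0.9997  0.0196] [-0.3 -0.  -1.5] 0.0482
```

View pics/w6z.png

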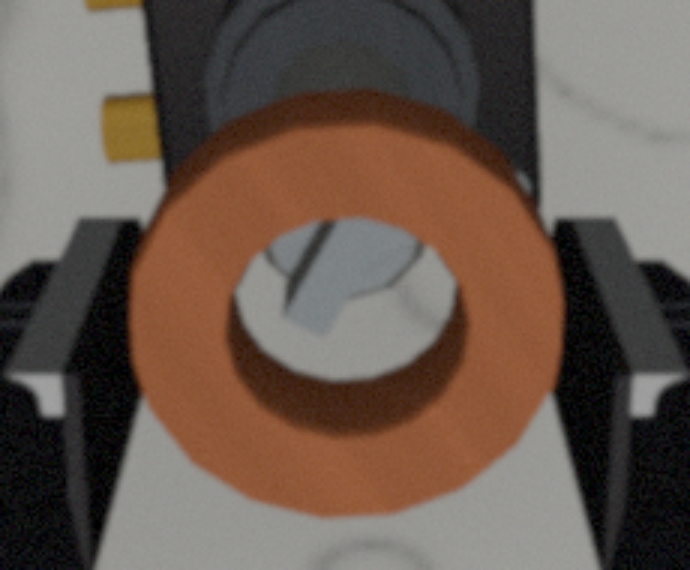

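```bash
python3 - <<'E'
from h import *
z=np.load("pics/w6.npz");R=Ro.from_quat(z["rot"]).as_matrix()
q=lambda X:(proj(z,X)-[200,230])*3
w=lambda *t:z["tcp"]+R@np.array(t)/1e3
print("underside bore -x",q(w(1.1-13.3,0,0)),"top bore -x",q(w(1.1-13.3,0,-14)),"top bore +x",q(w(1.1+13.3,0,-14)),"outer top -x",q(w(1.1-25,0,-14)))
th=np.radians(64.4);d=np.array([np.cos(th),np.sin(th),0]);n=np.array([-d[1],d[0],0]);c=np.array([.6122,-.0087,.118])
for a,b in [(-10.5,3),(-10.5,-3)]: print("tongue corner",q(c+(a*d+b*n)/1e3))
for u,v in [(287,315),(325,333)]: print(ray(z,200+u/3,230+v/3,.118), c+0*d)
E
```

```text
underside bore -x [344.47886725 360.82404998] top bore -x [344.46025831 425.97890897] top bore +x [344.54823467 210.72462199] outer top -x [344.42439676 513.72239877]
tongue corner [282.35037691 315.81430957]
tongue corner [325.59068685 335.03377906]
[ 0.60553583 -0.0167541   0.118     ] [ 0.6122 -0.0087  0.118 ]
[ 0.61029166 -0.01918416  0.118     ] [ 0.6122 -0.0087  0.118 ]
```

```bash
python3 - <<'E'
from h import *
z=np.load("pics/w6.npz");d=z["d"];R=Ro.from_quat(z["rot"]).as_matrix()
K=np.linalg.inv(z["mtx"])
def tool(u,v):
    D=np.median(d[v-2:v+3,u-2:u+3]); X=z["R"].T@(K@np.array([u,v,1.])*D-z["t"]); return D,(R.T@(X-z["tcp"])*1e3).round(1),X.round(4)
for u,v in [(260,330),(370,330),(315,285),(315,390),(320,315),(306,335),(160,100)]: print((u,v),tool(u,v))
E
```

```text
(260, 330) (np.float32(0.14345907), array([  3.4, -18.2, -13.4]), array([ 0.5943, -0.0067,  0.1339]))
(370, 330) (np.float32(0.14439063), array([  3. ,  18.4, -12.6]), array([ 0.6309, -0.0065,  0.1333]))
(315, 285) (np.float32(0.1392215), array([ 19.3,   0. , -13.1]), array([0.6123, 0.0095, 0.134 ]))
(315, 390) (np.float32(0.14992331), array([-19.6,   0.1, -13.6]), array([ 0.6129, -0.0294,  0.1338]))
(320, 315) (np.float32(0.15995684), array([0.7, 1.9, 3. ]), array([ 0.6145, -0.0087,  0.1176]))
(306, 335) (np.float32(0.16198015), array([-7.3, -3.3,  2.7]), array([ 0.6094, -0.0169,  0.1177]))
(160, 100) (np.float32(0.2510627), array([ 79.1, -89.8, 121.8]), array([ 5.222e-01,  7.060e-02, -2.000e-04]))
```

```bash
python3 -m crank '{"xyz":[[-0.3,-0.5,8],[-0.2,0,8],[0,0,0]],"spin":[0,0,0],"grip":[40,40,40]}'; python3 to.py 0.6 0 0 612.2 -8.7 60
```

```text
time_s: 8.95
tcp_pos: [0.6124, -0.0095, 0.1039]
tcp_rot: [0.702, 0.712, 0.009, -0.005]
force: [-0.8, 0.7, -1.4]
gripper_width: 0.0477
t 8.95 obj [612.4  -8.9 103.9] tool err [-0.64 -0.47 43.87] zaxis [ 0.006  0.02  -1.   ] yaw 90.85 F [-0.8  0.7 -1.4] T [ 0.05 -0.05 -0.03] w 47.7
```

It's over the tip with no contact force, so I'll keep going down.

```bash
python3 -m crank '{"xyz":[[-0.2,-0.1,10],[-0.2,-0.1,10],[-0.2,-0.1,8],[0,0,0]],"spin":[0,0,0,0],"grip":[40,40,40,40]}'; python3 to.py 0.6 0 0 612.2 -8.7 60
```

```text
time_s: 9.45
tcp_pos: [0.6121, -0.0094, 0.0735]
tcp_rot: [0.702, 0.712, 0.009, -0.005]
force: [0.0, 0.5, -1.4]
gripper_width: 0.048
t 9.45 obj [612.1  -8.8  73.5] tool err [-0.14  0.06 13.52] zaxis [ 0.005  0.02  -1.   ] yaw 90.86 F [ 0.   0.5 -1.4] T [ 0.03  0.01 -0.03] w 48.0
```

```bash
python3 -m crank '{"xyz":[[-0.2,0,8],[0,0,3],[0,0,0]],"spin":[0,0,0],"grip":[40,40,40]}'; python3 to.py 0.6 0 0 612.2 -8.7 60
```

```text
time_s: 9.82
tcp_pos: [0.6124, -0.0095, 0.062]
tcp_rot: [0.702, 0.712, 0.009, -0.005]
force: [0.2, 0.1, -1.1]
gripper_width: 0.0479
t 9.82 obj [612.4  -8.9  62. ] tool err [ 0.11 -0.18  2.01] zaxis [ 0.006  0.02  -1.   ] yaw 90.86 F [ 0.2  0.1 -1.1] T [-0.03  0.06 -0.02] w 47.9
```

```bash
python3 -m crank '{"xyz":[[0,0,1.5],[0,0,0],[0,0,0],[0,0,0],[0,0,0]],"spin":[0,0,0,0,0],"grip":[40,40,64,64,64]}'; python3 to.py 0.6 0 0 612.2 -8.7 60;python3 -m crank '{"xyz":[[0,0,-15],[0,0,-30],[0,0,-30],[-40,0,0],[0,0,0]],"spin":[0,0,0,0,0],"grip":[64,64,64,64,64]}'; python3 snap.py wrist w7
```

```text
time_s: 10.45
tcp_pos: [0.6132, -0.0095, 0.0615]
tcp_rot: [0.702, 0.712, 0.01, -0.004]
force: [-0.2, 0.2, -0.3]
gripper_width: 0.0643
t 10.45 obj [613.2  -8.9  61.5] tool err [ 0.19 -1.    1.47] zaxis [ 0.008  0.02  -1.   ] yaw 90.85 F [-0.2  0.2 -0.3] T [-0.05  0.01  0.02] w 64.3
time_s: 11.08
tcp_pos: [0.6142, -0.0515, 0.1429]
tcp_rot: [0.701, 0.713, 0.011, -0.003]
force: [-1.4, -0.5, -0.2]
gripper_width: 0.0641
w7 t 11.075 [ 0.6142 -0.0515  0.1429] [-0.0162  0.9997  0.0191] [-1.4 -0.5 -0.2] 0.0641
```

View pics/w7.png

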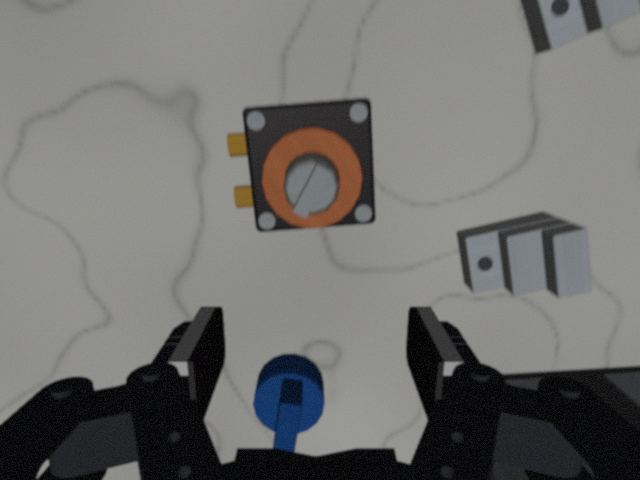

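The ring is on the collar at (312,178). I'll check its height and refine the plunger and tongue estimates.

```bash
python3 - <<'E'
from h import *
z=np.load("pics/w7.npz");d=z["d"];K=np.linalg.inv(z["mtx"])
hsv=cv2.cvtColor(z["p"],cv2.COLOR_BGR2HSV).astype(int);H,S,V=hsv[...,0],hsv[...,1],hsv[...,2]
m=((H<14)|(H>175))&(S>90)&(V>80);m[:, :200]=0
for a,c,e in blobs(m,500): print(a,e,ray(z,*e[0],.074))
X=[]
for v,u in np.argwhere(cv2.erode(m.astype(np.uint8),np.ones((5,5)))>0):
    X.append(z["R"].T@(K@np.array([u,v,1.])*d[v,u]-z["t"]))
X=np.array(X);print("ring top z",np.median(X[:,2]));A=np.c_[X[:,:2]-X[:,:2].mean(0),np.ones(len(X))];print(np.linalg.lstsq(A,X[:,2],rcond=None)[0])
i=z["p"][140:235,255:370];cv2.imwrite("pics/w7z.png",cv2.resize(i,None,fx=6,fy=6,interpolation=cv2.INTER_CUBIC))
b=z["p"][340:470,240:340];cv2.imwrite("pics/w7c.png",cv2.resize(b,None,fx=4,fy=4,interpolation=cv2.INTER_CUBIC))
E
```

```text
5287 ((311.5609130859375, 177.39537048339844), (99.79846954345703, 100.51750183105469), 9.67849063873291) [ 0.61268738 -0.00843213  0.074     ]
ring top z 0.0736462186643387
[-0.00243398  0.09851259  0.07438674]
```

View pics/w7z.png

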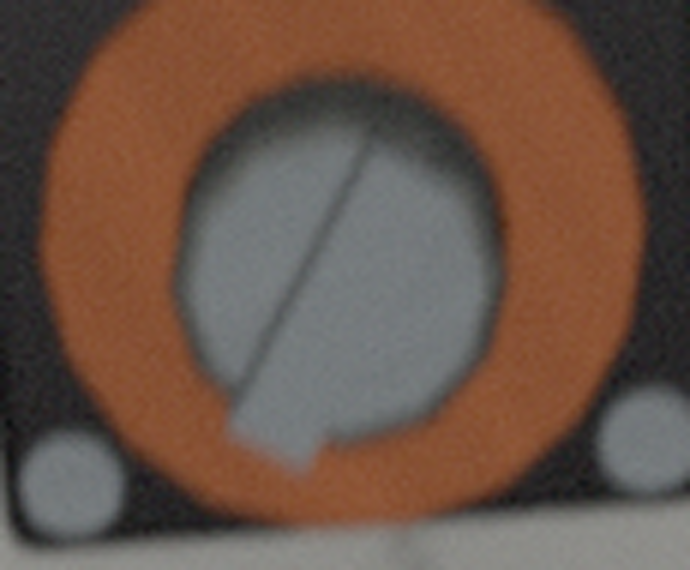

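View pics/w7c.png

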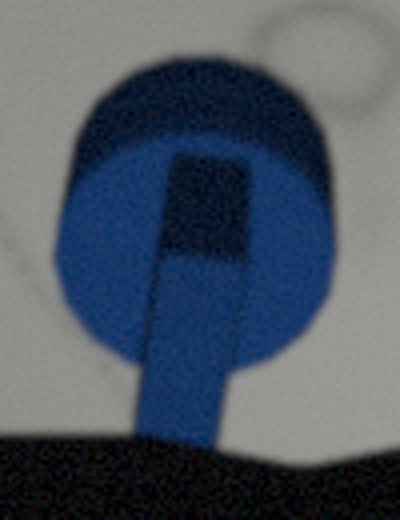

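```bash
python3 - <<'E'
from h import *
z=np.load("pics/w7.npz");d=z["d"];K=np.linalg.inv(z["mtx"])
for (u,v) in [(312,138),(275,155),(272,180),(350,180),(350,155),(285,212),(335,215),(312,222)]:
    D=np.median(d[v-1:v+2,u-1:u+2]);print((u,v),(z["R"].T@(K@np.array([u,v,1.])*D-z["t"])).round(4))
o=lambda x,y:(255+(x+.5)/6-.5,140+(y+.5)/6-.5)
T=[ray(z,*o(*q),.118) for q in [(372,128),(230,432),(303,472)]];T.append(T[0]+T[2]-T[1])
print(np.mean(T,0));e=T[0]-T[1];print(np.linalg.norm(e),np.linalg.norm(T[2]-T[1]),np.degrees(np.arctan2(e[1],e[0])))
# line dark edge
for q in [(370,140),(240,395)]: print(ray(z,*o(*q),.108))
E=[ray(z,*o(*q),.118) for q in [(368,140),(238,397)]];e=E[0]-E[1];print("line",np.degrees(np.arctan2(e[1],e[0])))
o=lambda x,y:(240+(x+.5)/4-.5,340+(y+.5)/4-.5)
L=[ray(z,*o(*q),.058) for q in [(163,262),(138,435)]];M=[ray(z,*o(*q),.058) for q in [(245,262),(218,440)]]
for P in (L,M): e=P[0]-P[1];print("bar",np.round(P,4).tolist(),np.degrees(np.arctan2(e[1],e[0])))
E
```

```text
(312, 138) [0.6126 0.0103 0.0739]
(275, 155) [0.5948 0.002  0.0734]
(272, 180) [ 0.5933 -0.0101  0.0733]
(350, 180) [ 0.6316 -0.0095  0.0733]
(350, 155) [0.6311 0.0026 0.074 ]
(285, 212) [ 0.5996 -0.026   0.0735]
(335, 215) [ 0.6247 -0.0271  0.0738]
(312, 222) [ 0.6132 -0.0309  0.0735]
[ 0.6121848  -0.00783264  0.118     ]
0.021924784566926595 0.005522356810865824 65.64872624962545
[0.61432278 0.00177899 0.108     ]
[ 0.60555831 -0.01593385  0.108     ]
line 63.846397753915376
bar [[0.5957, -0.1499, 0.058], [0.5915, -0.1817, 0.058]] 82.63454022157012
bar [[0.6082, -0.1498, 0.058], [0.6042, -0.1826, 0.058]] 83.0013297738064
```

```bash
python3 -m crank '{"xyz":[[-34,-23,-2],[-45,-32,-2],[-45,-32,-2],[-45,-32,-2],[-40,-26,-2],[-12,-6,0],[0,0,0],[0,0,0]],"spin":[0.008,0,0,0,0,0,0,0],"grip":[64,64,64,64,56,56,56,56]}'; python3 snap.py wrist w8
```

```text
time_s: 12.12
tcp_pos: [0.467, -0.2678, 0.1507]
tcp_rot: [0.698, 0.715, 0.015, -0.002]
force: [0.9, 0.3, -0.3]
gripper_width: 0.0563
w8 t 12.125 [ 0.467  -0.2678  0.1507] [-0.0243  0.9994  0.0238] [ 0.9  0.3 -0.3] 0.0563
```

View pics/w8.png

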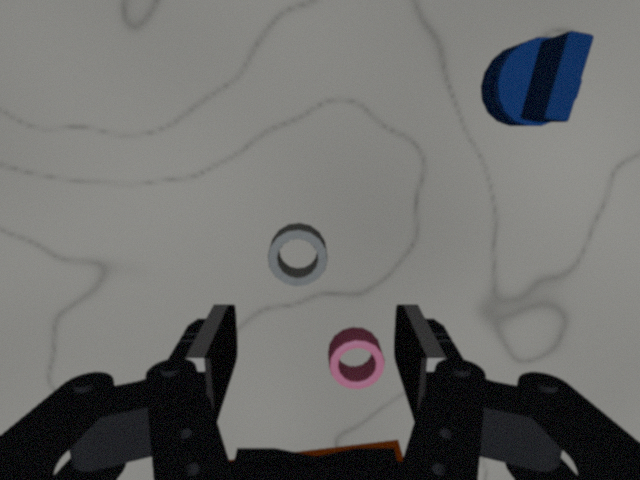

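The grey spacer's top face is at (298,258). The pink decoy is at (356,364) and the cap at upper right, both clear.

```bash
python3 - <<'E'
from h import *
z=np.load("pics/w8.npz");p=z["p"].astype(int);d=z["d"];K=np.linalg.inv(z["mtx"])
u,v=np.meshgrid(np.arange(640),np.arange(480))
X=(np.stack([u,v,np.ones_like(u)],-1)@K.T)*d[...,None]-z["t"];W=X@z["R"]
m=(np.abs(W[...,2]-.022)<.004)&(np.hypot(W[...,0]-.458,W[...,1]+.278)<.035)
for a,c,e in blobs(m,200): print(a,c,e,ray(z,*e[0],.022))
print("z",np.median(W[m][:,2]))
c=p[...,0]-p[...,2];print(c[257,272],c[257,240])
m2=np.zeros_like(m);m2[220:295,260:335]=(c[220:295,260:335]>6)&(p[220:295,260:335,1]>85)
for a,c,e in blobs(m2,200): print(a,c,e,ray(z,*e[0],.022))
E
python3 to.py 0 0 0 458 -278 0
```

```text
1546 [297.5084088  256.60737387] ((297.48150634765625, 256.67120361328125), (56.55232620239258, 58.58247375488281), 90.69396209716797) [ 0.45820714 -0.28393487  0.022     ]
z 0.021357032129602528
7 -4
t 12.18 obj [ 467.1 -267.7  150.6] tool err [-13.7  -12.08 150.15] zaxis [ 0.017  0.024 -1.   ] yaw 91.42 F [-0.3  0.4  0.1] T [-0.04 -0.   -0.02] w 56.6
```

```bash
python3 - <<'E'
from h import *
z=np.load("pics/w8.npz");i=z["p"][215:295,255:340]
g=cv2.resize(i,None,fx=8,fy=7,interpolation=cv2.INTER_CUBIC)
g=cv2.normalize(g,None,0,255,cv2.NORM_MINMAX)
cv2.imwrite("pics/w8z.png",g)
t=np.load("pics/top0.npz");i=t["p"][300:340,440:490];cv2.imwrite("pics/t8z.png",cv2.normalize(cv2.resize(i,None,fx=12,fy=12,interpolation=cv2.INTER_CUBIC),None,0,255,cv2.NORM_MINMAX))
E
```

```text
(no output)
```

View pics/w8z.png

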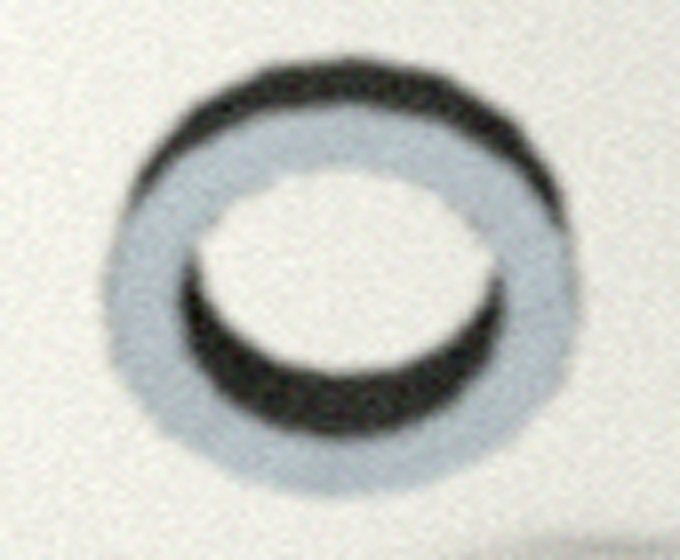

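View pics/t8z.png

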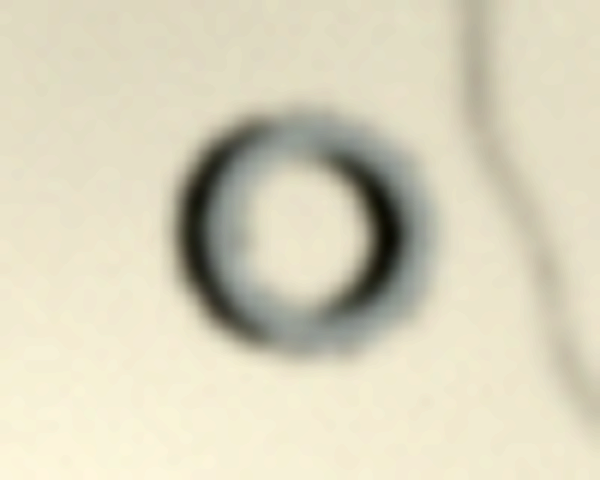

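```bash
python3 - <<'E'
from h import *
print(ray(np.load("pics/w8.npz"),297.2,257.3,.022),ray(np.load("pics/top0.npz"),466.2,318.7,.022))
E
python3 to.py 0 0 0 458.5 -284 30
```

```text
[ 0.45802757 -0.28437248  0.022     ] [ 0.45845703 -0.28320329  0.022     ]
t 12.18 obj [ 467.1 -267.7  150.6] tool err [-18.99 -11.18 120.02] zaxis [ 0.017  0.024 -1.   ] yaw 91.42 F [-0.3  0.4  0.1] T [-0.04 -0.   -0.02] w 56.6
```

```bash
python3 -m crank '{"xyz":[[-10,-7,30],[-8,-4,30],[0,0,30],[0,0,20],[0,0,0],[0,0,0]],"spin":[0.02,0,0,0,0,0],"grip":[56,56,56,56,56,56]}'; python3 to.py 0 0 0 458.3 -284 6
```

```text
time_s: 12.92
tcp_pos: [0.465, -0.2752, 0.0389]
tcp_rot: [0.701, 0.713, 0.017, -0.001]
force: [0.9, -0.2, -0.3]
gripper_width: 0.0561
t 12.93 obj [ 465.  -275.2   38.9] tool err [-9.49 -7.54 32.48] zaxis [ 0.021  0.026 -0.999] yaw 91.05 F [ 0.9 -0.2 -0.3] T [ 0.    0.02 -0.06] w 56.1
```

```bash
python3 -m crank '{"xyz":[[-9.5,-7.5,6],[0,0,0],[0,0,0]],"spin":[0,0,0],"grip":[56,56,56]}'; python3 to.py 0 0 0 458.3 -284 6
```

```text
time_s: 13.3
tcp_pos: [0.4584, -0.2861, 0.034]
tcp_rot: [0.701, 0.713, 0.017, 0.0]
force: [-0.6, 0.2, 0.2]
gripper_width: 0.0561
t 13.3 obj [ 458.4 -286.1   34. ] tool err [ 1.41 -0.73 28.07] zaxis [ 0.024  0.024 -0.999] yaw 91.05 F [-0.6  0.2  0.2] T [-0.    0.01 -0.02] w 56.1
```

```bash
python3 -m crank '{"xyz":[[1.2,-0.3,10],[0.2,-0.3,10],[0,0,7],[0,0,0]],"spin":[0,0,0,0],"grip":[56,56,56,56]}'; python3 to.py 0 0 0 458.3 -284 6; python3 snap.py wrist w9
```

```text
time_s: 13.8
tcp_pos: [0.4582, -0.2836, 0.0049]
tcp_rot: [0.701, 0.713, 0.017, -0.0]
force: [-0.2, -0.4, -0.5]
gripper_width: 0.0562
t 13.8 obj [ 458.2 -283.6    4.9] tool err [-0.33  0.14 -1.12] zaxis [ 0.023  0.024 -0.999] yaw 91.05 F [-0.2 -0.4 -0.5] T [-0.01  0.03 -0.04] w 56.2
w9 t 13.8 [ 0.4582 -0.2836  0.0049] [-0.0183  0.9995  0.0238] [-0.2 -0.4 -0.5] 0.0562
```

View pics/w9.png

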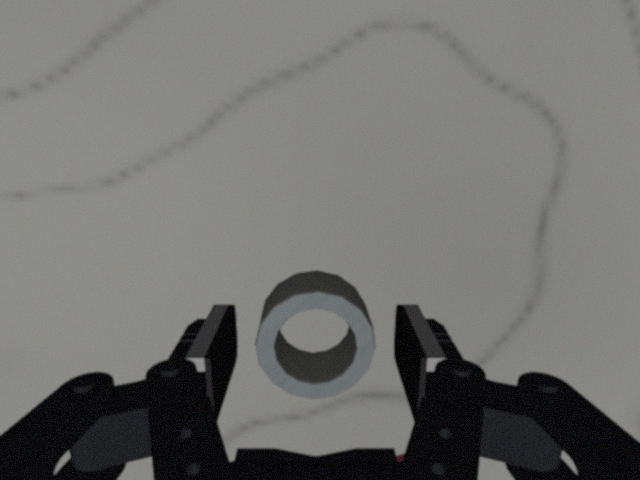

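The spacer is centred between the jaws (centre (316,343), jaws at 237 and 395). I'll grip it and lift.

```bash
python3 -m crank '{"xyz":[[0,0,0],[0,0,0],[0,0,0],[0,0,0]],"spin":[0,0,0,0],"grip":[30,30,30,30]}' 50
python3 -m crank '{"xyz":[[0,0,-20],[0,0,-40],[0,0,-45],[0,0,-45],[0,0,-20],[0,0,0]],"spin":[0,0,0,0,0,0],"grip":[30,30,30,30,30,30]}'; python3 snap.py wrist w10; python3 to.py 0 0 5 612.2 -8.5 135
```

```text
time_s: 14.35
tcp_pos: [0.4586, -0.2839, 0.006]
tcp_rot: [0.701, 0.713, 0.017, 0.0]
force: [0.7, 0.6, -1.5]
gripper_width: 0.0383
time_s: 15.1
tcp_pos: [0.4551, -0.2873, 0.1876]
tcp_rot: [0.7, 0.714, 0.017, 0.002]
force: [-0.1, -0.3, -1.3]
gripper_width: 0.0382
w10 t 15.1 [ 0.4551 -0.2873  0.1876] [-0.0205  0.9996  0.0209] [-0.1 -0.3 -1.3] 0.0382
t 15.15 obj [ 454.9 -287.   181.6] tool err [274.11 161.51  56.99] zaxis [ 0.027  0.022 -0.999] yaw 91.18 F [ 0.2 -0.3 -1.3] T [0.   0.08 0.01] w 38.1
```

View pics/w10.png

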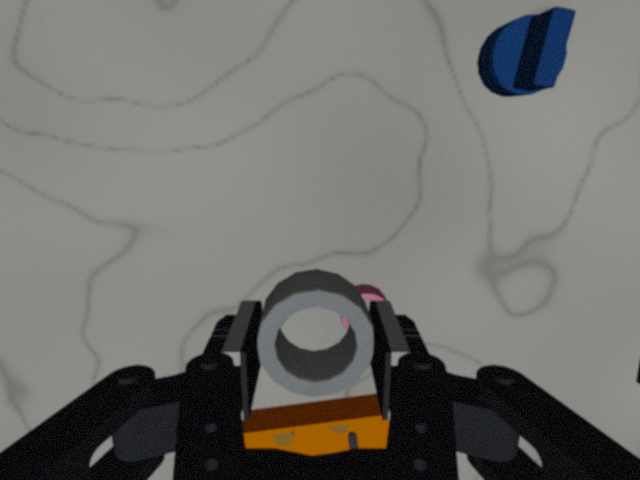

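```bash
python3 - <<'E'
from h import *
z=np.load("pics/w10.npz");d=z["d"];R=Ro.from_quat(z["rot"]).as_matrix();K=np.linalg.inv(z["mtx"])
c0=R.T@(-z["R"].T@z["t"]-z["tcp"])
for u,v in [(267,345),(365,345),(315,297),(316,388)]:
    D=np.median(d[v-1:v+2,u-1:u+2]);X=z["R"].T@(K@np.array([u,v,1.])*D-z["t"]);print((u,v),(R.T@(X-z["tcp"])*1e3).round(1))
for u,v in [(315.5,342.5),(315,289),(315,396),(257,343),(374,343)]:
    r=R.T@z["R"].T@K@np.array([u,v,1.]);print((u,v),((c0+r*(-.0165-c0[2])/r[2])*1e3).round(2))
i=z["p"][260:410,245:385];cv2.imwrite("pics/w10z.png",cv2.resize(i,None,fx=4,fy=4,interpolation=cv2.INTER_CUBIC))
E
```

```text
(267, 345) [ -0.6 -15.7 -16.2]
(365, 345) [ -1.2  16.6 -15.2]
(315, 297) [ 16.3   0.  -15.8]
(316, 388) [-17.    0.4 -16.1]
(315.5, 342.5) [  0.51   0.2  -16.5 ]
(315, 289) [ 19.37   0.02 -16.5 ]
(315, 396) [-19.92   0.04 -16.5 ]
(257, 343) [  0.32 -18.91 -16.5 ]
(374, 343) [  0.33  19.3  -16.5 ]
```

View pics/w10z.png

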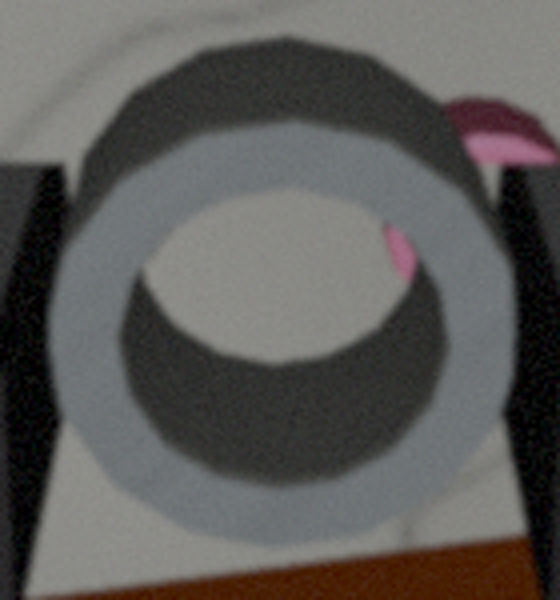

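```bash
python3 -m crank '{"xyz":[[30,18,0],[45,27,0],[45,27,0],[45,27,0],[45,27,0],[38,22,0],[15,8,0],[0,0,0]],"spin":[0.01,0.01,0,0,0,0,0,0],"grip":[30,30,30,30,30,30,30,30]}'; python3 to.py -0.2 0 6 612.2 -8.5 130
```

```text
time_s: 16.15
tcp_pos: [0.6087, -0.016, 0.187]
tcp_rot: [0.708, 0.706, 0.014, -0.005]
force: [-0.5, -1.2, -2.5]
gripper_width: 0.0382
t 16.15 obj [608.8 -16.1 181. ] tool err [ 6.19  2.73 51.21] zaxis [ 0.013  0.027 -1.   ] yaw 89.84 F [-0.5 -1.2 -2.5] T [-0.07  0.02  0.06] w 38.2
```

```bash
python3 -m crank '{"xyz":[[6,3,10],[-0.5,0,20],[-0.5,0,15],[0,0,0],[0,0,0]],"spin":[0,0,0,0,0],"grip":[30,30,30,30,30]}'; python3 to.py -0.2 0 6 612.2 -8.5 74
```

```text
time_s: 16.77
tcp_pos: [0.6102, -0.0155, 0.1368]
tcp_rot: [0.71, 0.704, 0.012, -0.006]
force: [-0.2, -0.2, -1.9]
gripper_width: 0.0382
t 16.77 obj [610.3 -15.5 130.8] tool err [ 5.63  1.35 56.94] zaxis [ 0.01   0.025 -1.   ] yaw 89.46 F [-0.2 -0.2 -1.9] T [-0.    0.02  0.04] w 38.2
```

```bash
python3 -m crank '{"xyz":[[7,1.9,5],[0,0,0],[0,0,0]],"spin":[0,0,0],"grip":[30,30,30]}'; python3 to.py -0.2 0 6 612.2 -8.5 122; python3 snap.py wrist w11;  python3 -c "
import cv2;i=cv2.imread('pics/w11.png')[230:420,200:430];cv2.imwrite('pics/w11z.png',cv2.resize(i,None,fx=3,fy=3))"
```

```text
time_s: 17.15
tcp_pos: [0.613, -0.0076, 0.1328]
tcp_rot: [0.71, 0.704, 0.013, -0.005]
force: [-0.4, -1.0, -1.8]
gripper_width: 0.0381
t 17.15 obj [613.1  -7.7 126.8] tool err [-0.93 -0.93  4.75] zaxis [ 0.011  0.025 -1.   ] yaw 89.47 F [-0.4 -1.  -1.8] T [ 0.   -0.06  0.05] w 38.1
w11 t 17.15 [ 0.613  -0.0076  0.1328] [0.0093 0.9996 0.025 ] [-0.4 -1.  -1.8] 0.0381
```

View pics/w11z.png

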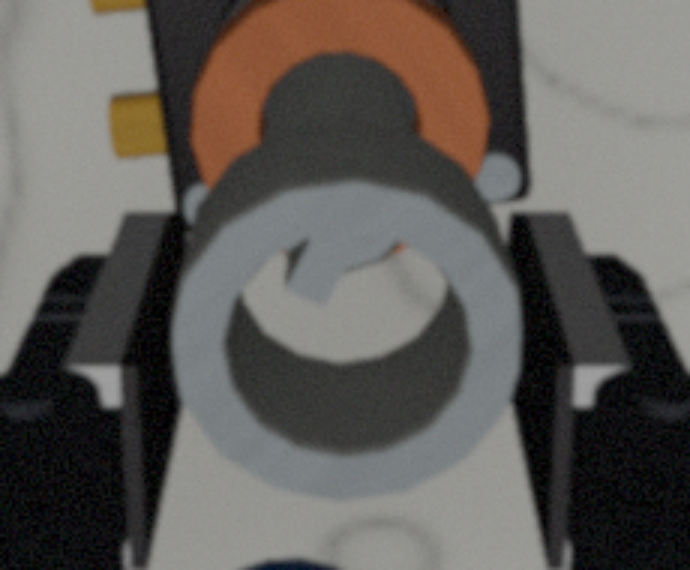

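```bash
python3 -m crank '{"xyz":[[-1.0,-1.0,7],[-0.2,0,7],[0,0,0]],"spin":[0,0,0],"grip":[30,30,30]}'; python3 to.py -0.2 0 6 612.2 -8.5 74
```

```text
time_s: 17.58
tcp_pos: [0.6119, -0.0087, 0.1176]
tcp_rot: [0.71, 0.704, 0.013, -0.005]
force: [-0.1, -0.2, 0.1]
gripper_width: 0.038
t 17.57 obj [612.   -8.8 111.6] tool err [-0.66 -0.22 37.64] zaxis [ 0.011  0.025 -1.   ] yaw 89.46 F [-0.1 -0.2  0.1] T [-0.03  0.02  0.03] w 38.0
```

```bash
python3 -m crank '{"xyz":[[0,0,9],[-0.2,-0.1,9],[-0.2,-0.1,9],[0,0,0]],"spin":[0,0,0,0],"grip":[30,30,30,30]}'; python3 to.py -0.2 0 6 612.2 -8.5 74
```

```text
time_s: 18.08
tcp_pos: [0.6118, -0.0084, 0.0882]
tcp_rot: [0.71, 0.704, 0.012, -0.005]
force: [0.6, 0.4, -1.2]
gripper_width: 0.0383
t 18.07 obj [611.8  -8.5  82.2] tool err [-0.2   0.29  8.16] zaxis [ 0.01   0.025 -1.   ] yaw 89.45 F [ 0.6  0.4 -1.2] T [-0.09  0.02 -0.02] w 38.3
```

```bash
python3 -m crank '{"xyz":[[-0.1,0.3,5],[0,0,1.5],[0,0,0]],"spin":[0,0,0],"grip":[30,30,30]}'; python3 to.py -0.2 0 6 612.2 -8.5 74
```

```text
time_s: 18.45
tcp_pos: [0.6125, -0.0083, 0.0816]
tcp_rot: [0.71, 0.704, 0.013, -0.005]
force: [0.5, -0.1, -1.1]
gripper_width: 0.038
t 18.45 obj [612.5  -8.4  75.6] tool err [-0.17 -0.33  1.57] zaxis [ 0.011  0.025 -1.   ] yaw 89.46 F [ 0.5 -0.1 -1.1] T [-0.07 -0.03  0.01] w 38.0
```

```bash
python3 -m crank '{"xyz":[[0,0,1.2],[0,0,0],[0,0,0],[0,0,0],[0,0,0]],"spin":[0,0,0,0,0],"grip":[30,30,56,56,56]}'; python3 -m crank '{"xyz":[[0,0,-15],[0,0,-30],[0,0,-30],[-40,0,-5],[0,0,0],[0,0,0]],"spin":[0,0,0,0,0,0],"grip":[60,60,60,60,60,60]}'; python3 snap.py wrist w12; python3 - <<'E'
from h import *
z=np.load("pics/w12.npz");i=z["p"][100:240,240:390];cv2.imwrite("pics/w12z.png",cv2.resize(i,None,fx=4,fy=4,interpolation=cv2.INTER_CUBIC))
E
```

```text
time_s: 19.08
tcp_pos: [0.6131, -0.0083, 0.0813]
tcp_rot: [0.71, 0.704, 0.013, -0.004]
force: [-0.6, -0.7, 0.3]
gripper_width: 0.0558
time_s: 19.82
tcp_pos: [0.6129, -0.05, 0.1687]
tcp_rot: [0.71, 0.704, 0.015, -0.003]
force: [-0.4, 0.9, -0.2]
gripper_width: 0.0594
w12 t 19.825 [ 0.6129 -0.05    0.1687] [0.0075 0.9997 0.0249] [-0.4  0.9 -0.2] 0.0594
```

View pics/w12z.png

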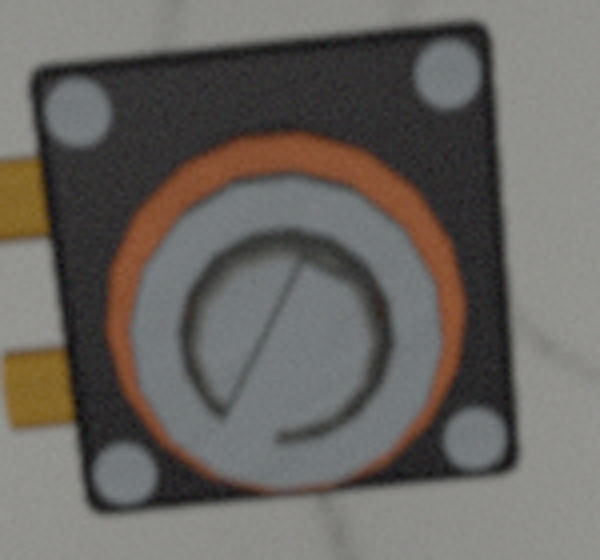

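View pics/w12.png

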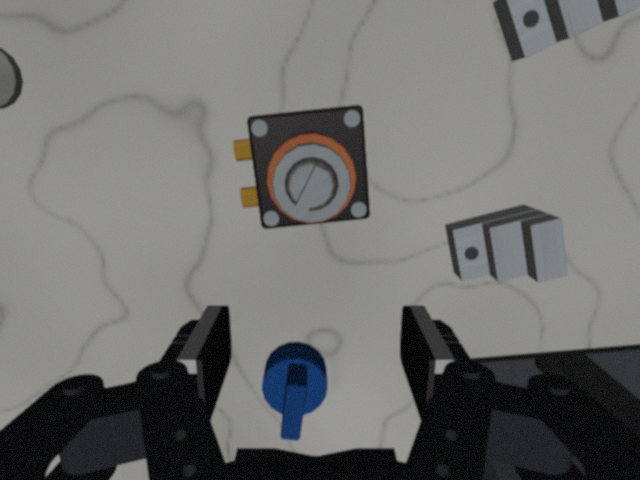

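The spacer sits on the ring, centred at about (312,182). I'll check heights, then measure the cap.

```bash
python3 - <<'E'
from h import *
z=np.load("pics/w12.npz");d=z["d"];K=np.linalg.inv(z["mtx"])
o=lambda x,y:(240+(x+.5)/4-.5,100+(y+.5)/4-.5)
for q in [(290,200),(160,330),(415,330),(300,470),(230,450),(360,450)]:
    u,v=np.round(o(*q)).astype(int);D=np.median(d[v-1:v+2,u-1:u+2]);print(q,(z["R"].T@(K@np.array([u,v,1.])*D-z["t"])).round(4))
print("spacer c",ray(z,*o(287,333),.096))
E=[ray(z,*o(*q),.118) for q in [(304,262),(226,415)]];e=E[0]-E[1];print("tongue line",np.degrees(np.arctan2(e[1],e[0])))
b=z["p"][335:450,250:340];cv2.imwrite("pics/w12c.png",cv2.resize(b,None,fx=5,fy=5,interpolation=cv2.INTER_CUBIC))
E
python3 to.py 0 0 0 596 -168 150
```

```text
(290, 200) [0.6131 0.0065 0.0958]
(160, 330) [ 0.597  -0.0091  0.0957]
(415, 330) [ 0.6285 -0.0093  0.0961]
(300, 470) [ 0.6143 -0.0272  0.0956]
(230, 450) [ 0.6052 -0.0244  0.0958]
(360, 450) [ 0.622  -0.0247  0.0956]
spacer c [ 0.61265451 -0.00963759  0.096     ]
tongue line 62.29536008503108
t 19.88 obj [612.9 -50.7 168.4] tool err [-117.89  -16.17   15.3 ] zaxis [ 0.017  0.024 -1.   ] yaw 89.54 F [ 0.3 -0.  -0.3] T [-0.08  0.   -0.01] w 60.0
```

View pics/w12c.png

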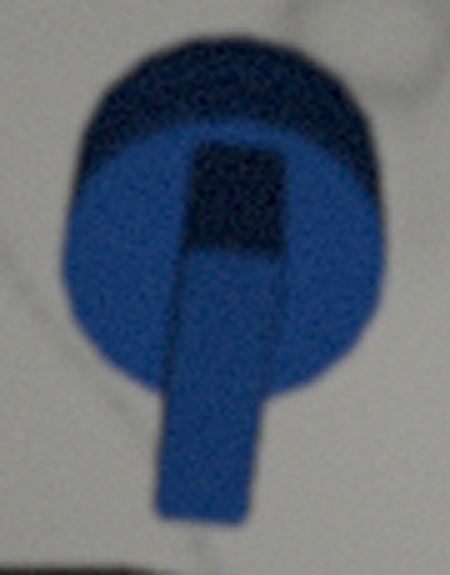

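```bash
python3 - <<'E'
from h import *
z=np.load("pics/w12.npz")
o=lambda x,y:(250+(x+.5)/5-.5,335+(y+.5)/5-.5)
P=[ray(z,*o(*q),.058) for q in [(184,247),(281,252),(246,523),(156,515)]]
print(np.round(P,4),np.mean(P,0).round(4))
a=(P[0]+P[1])/2-(P[2]+P[3])/2;print(np.linalg.norm(a),np.degrees(np.arctan2(a[1],a[0])))
print("drum",ray(z,*o(224,262),.028))
E
```

```text
[[ 0.5949 -0.1492  0.058 ]
 [ 0.6079 -0.1502  0.058 ]
 [ 0.6025 -0.1932  0.058 ]
 [ 0.59   -0.1916  0.058 ]] [ 0.5988 -0.1711  0.058 ]
0.04300597869988273 83.06240468566507
drum [ 0.59895024 -0.17171244  0.028     ]
```

```bash
python3 - <<'E'
from h import *
for n,pts in [("w12",[(485,380),(560,365),(620,360)]),("top0",[(398,122),(402,180),(406,150),(411,90),(408,185)])]:
    z=np.load(f"pics/{n}.npz");d=z["d"];K=np.linalg.inv(z["mtx"])
    for u,v in pts: D=np.median(d[v-1:v+2,u-1:u+2]);print(n,(u,v),(z["R"].T@(K@np.array([u,v,1.])*D-z["t"])).round(3))
E
python3 -m crank '{"xyz":[[-30,-4,4],[-45,-5,4],[-35,-4,4],[-10,-2,0],[0,0,0],[0,0,0]],"spin":[0.06,0.054,0,0,0,0],"grip":[50,45,40,40,40,40]}'; python3 to.py 0 0 0 598.9 -171.4 120
```

```text
w12 (485, 380) [ 0.652 -0.04   0.223]
w12 (560, 365) [ 0.802 -0.16   0.022]
w12 (620, 360) [ 0.859 -0.165  0.008]
top0 (398, 122) [ 0.875 -0.164  0.008]
top0 (402, 180) [ 0.749 -0.168  0.008]
top0 (406, 150) [ 0.801 -0.172  0.05 ]
top0 (411, 90) [ 0.883 -0.169  0.161]
top0 (408, 185) [ 0.738 -0.18   0.009]
time_s: 20.62
tcp_pos: [0.5877, -0.171, 0.1519]
tcp_rot: [0.751, 0.66, 0.014, -0.005]
force: [-0.1, 1.1, -1.2]
gripper_width: 0.0402
t 20.62 obj [ 587.7 -171.   151.9] tool err [ 0.21 10.82 32.03] zaxis [ 0.015  0.026 -1.   ] yaw 82.68 F [-0.1  1.1 -1.2] T [ 0.    0.01 -0.12] w 40.2
```

```bash
python3 -m crank '{"xyz":[[0,10.5,10],[-1,0,30],[-1,0,30],[0,0,10],[0,0,0],[0,0,0]],"spin":[0,0,0,0,0,0],"grip":[40,40,40,40,40,40]}'; python3 to.py 0 0 0 598.9 -171.4 34; python3 snap.py wrist w13
```

```text
time_s: 21.38
tcp_pos: [0.6044, -0.166, 0.0702]
tcp_rot: [0.748, 0.663, 0.016, -0.004]
force: [0.2, 1.2, 0.0]
gripper_width: 0.04
t 21.38 obj [ 604.4 -166.    70.2] tool err [-7.03 -5.36 35.93] zaxis [ 0.019  0.027 -0.999] yaw 83.15 F [0.2 1.2 0. ] T [-0.05  0.04 -0.01] w 40.0
w13 t 21.375 [ 0.6044 -0.166   0.0702] [0.1193 0.9924 0.0294] [0.2 1.2 0. ] 0.04
```

View pics/w13.png

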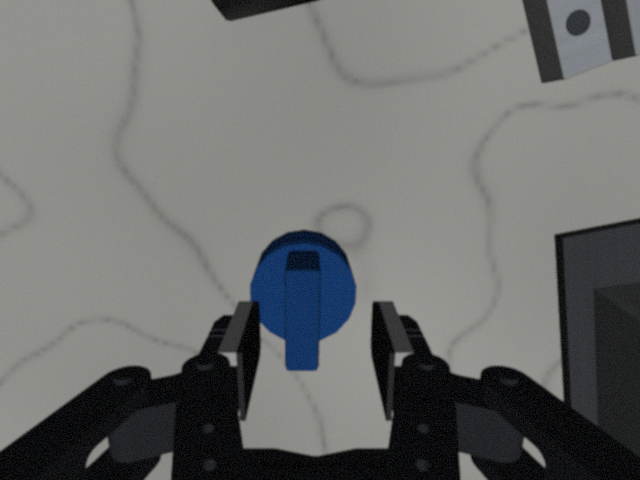

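The bar is aligned with the jaws; its top face spans columns 286–320 and rows 271–370, slightly left of centre.

```bash
python3 - <<'E'
from h import *
z=np.load("pics/w13.npz")
hsv=cv2.cvtColor(z["p"],cv2.COLOR_BGR2HSV).astype(int)
b=z["p"][225:380,245:365];cv2.imwrite("pics/w13c.png",cv2.resize(b,None,fx=4,fy=4,interpolation=cv2.INTER_CUBIC))
P=[ray(z,*q,.058) for q in [(286,271),(320,271),(318,370),(286,370)]];print(np.mean(P,0));a=(P[0]+P[1]-P[2]-P[3])/2;print(np.linalg.norm(a),np.degrees(np.arctan2(a[1],a[0])))
E
```

```text
[ 0.59902746 -0.17186804  0.058     ]
0.04249795244774687 82.18427711242589
```

View pics/w13c.png

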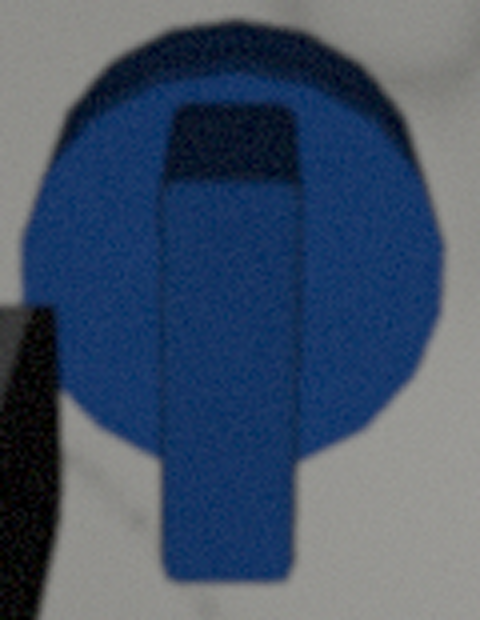

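```bash
python3 -m crank '{"xyz":[[-7.3,-5.3,8],[-0.3,-0.2,8],[0,0,0],[0,0,0]],"spin":[0,0,0,0],"grip":[40,40,40,40]}'; python3 to.py 0 0 0 599 -171.8 34
```

```text
time_s: 21.92
tcp_pos: [0.5985, -0.174, 0.0544]
tcp_rot: [0.748, 0.663, 0.016, -0.003]
force: [0.4, 0.2, -0.1]
gripper_width: 0.0403
t 21.93 obj [ 598.5 -174.    54.4] tool err [ 1.66 -0.09 20.43] zaxis [ 0.021  0.026 -0.999] yaw 83.08 F [ 0.4  0.2 -0.1] T [-0.02 -0.    0.07] w 40.3
```

```bash
python3 -m crank '{"xyz":[[1.5,0,8],[0,0,8],[0,0,4],[0,0,0]],"spin":[0,0,0,0],"grip":[34,34,34,34]}'; python3 to.py 0 0 0 599 -171.8 34
```

```text
time_s: 22.42
tcp_pos: [0.5991, -0.1714, 0.0328]
tcp_rot: [0.748, 0.663, 0.016, -0.003]
force: [-0.9, 0.7, 0.0]
gripper_width: 0.034
t 22.43 obj [ 599.1 -171.4   32.8] tool err [-0.35 -0.05 -1.18] zaxis [ 0.021  0.026 -0.999] yaw 83.11 F [-0.9  0.7  0. ] T [ 0.04  0.02 -0.03] w 34.0
```

```bash
python3 -m crank '{"xyz":[[0,0,0],[0,0,0],[0,0,0],[0,0,0]],"spin":[0,0,0,0],"grip":[5,5,5,5]}' 80;python3 to.py 0 0 0 599 -171.8 34
python3 -m crank '{"xyz":[[0,0,-10],[0,0,-35],[0,0,-40],[0,0,-40],[0,0,-20],[0,0,0]],"spin":[0,0,0,0,0,0],"grip":[5,5,5,5,5,5]}'; python3 snap.py wrist w14
```

```text
time_s: 22.92
tcp_pos: [0.5991, -0.1714, 0.0332]
tcp_rot: [0.748, 0.663, 0.016, -0.003]
force: [0.2, 0.2, -0.5]
gripper_width: 0.0128
t 22.93 obj [ 599.1 -171.4   33.2] tool err [-0.38 -0.03 -0.77] zaxis [ 0.021  0.026 -0.999] yaw 83.11 F [ 0.2  0.2 -0.5] T [ 0.01  0.08 -0.03] w 12.8
time_s: 23.68
tcp_pos: [0.5952, -0.1751, 0.1839]
tcp_rot: [0.748, 0.663, 0.016, -0.003]
force: [0.2, -0.7, -2.7]
gripper_width: 0.013
w14 t 23.675 [ 0.5952 -0.1751  0.1839] [0.1193 0.9924 0.0286] [ 0.2 -0.7 -2.7] 0.013
```

View pics/w14.png

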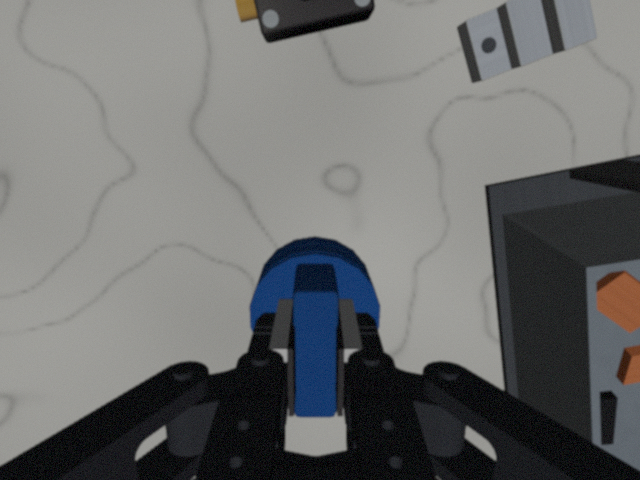

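```bash
python3 - <<'E'
from h import *
z=np.load("pics/w14.npz");d=z["d"];R=Ro.from_quat(z["rot"]).as_matrix();K=np.linalg.inv(z["mtx"])
c0=R.T@(-z["R"].T@z["t"]-z["tcp"])
def dep(u,v):
    D=np.median(d[v-1:v+2,u-1:u+2]);X=z["R"].T@(K@np.array([u,v,1.])*D-z["t"]);return (R.T@(X-z["tcp"])*1e3).round(1)
def pl(u,v,h):
    r=R.T@z["R"].T@K@np.array([u,v,1.]);return ((c0+r*(h-c0[2])/r[2])*1e3).round(2)
for q in [(315,300),(300,300),(330,300),(315,350),(315,400),(260,300),(370,300),(315,258),(280,275),(350,275)]: print(q,dep(*q))
b=z["p"][230:425,240:390];cv2.imwrite("pics/w14c.png",cv2.resize(b,None,fx=4,fy=3,interpolation=cv2.INTER_CUBIC))
print("bar front/rear",pl(316,291,-.0248),pl(316,416,-.0248)); print("drum top front",pl(315,254,.0052),"l/r",pl(250,308,.0052),pl(380,308,.0052))
v=R.T@np.array([-.1,-.4,-33.2]);print("at grip est",v)
E
```

```text
(315, 300) [ 19.    0.1 -23.9]
(300, 300) [ 19.   -4.4 -24. ]
(330, 300) [ 19.    4.6 -23.8]
(315, 350) [  2.4   0.1 -24.3]
(315, 400) [-15.5   0.1 -24.5]
(260, 300) [  5.6 -20.3   5.5]
(370, 300) [ 5.6 20.6  5.6]
(315, 258) [21.9  0.1  6.1]
(280, 275) [ 15.6 -12.7   5.4]
(350, 275) [15.4 12.9  6.1]
bar front/rear [ 22.28   0.4  -24.8 ] [-21.33   0.44 -24.8 ]
drum top front [23.76  0.11  5.2 ] l/r [  2.53 -24.13   5.2 ] [ 2.54 24.37  5.2 ]
at grip est [-1.35999028 -0.60282285 33.16921813]
```

View pics/w14c.png

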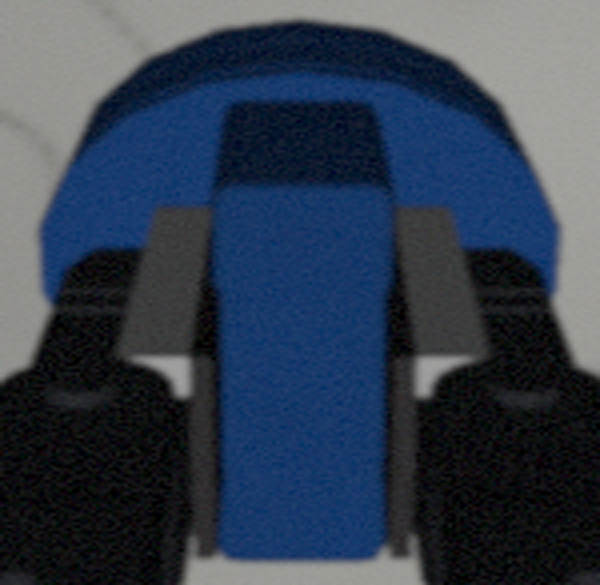

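```bash
python3 -m crank '{"xyz":[[0,0,-5],[0,0,-2],[0,0,0]],"spin":[0.1,0.1,0],"grip":[5,5,5]}'; python3 to.py -1.1 -0.1 33 612.3 -8.5 140
```

```text
time_s: 24.1
tcp_pos: [0.5925, -0.1749, 0.1856]
tcp_rot: [0.812, 0.584, 0.014, -0.008]
force: [1.1, 0.4, -2.4]
gripper_width: 0.0128
t 24.1 obj [ 592.4 -174.9  152.5] tool err [163.62 -34.24  17.6 ] zaxis [ 0.013  0.029 -0.999] yaw 71.43 F [ 1.1  0.4 -2.4] T [-0.05 -0.    0.05] w 12.8
```

```bash
python3 -m crank '{"xyz":[[25,-5,0],[40,-8,1],[40,-8,1],[35,-8,1],[16,-4,1],[0,0,0],[0,0,0]],"spin":[0,0,0,0,0,0,0],"grip":[5,5,5,5,5,5,5]}'; python3 to.py -1.1 -0.1 33 612.3 -8.5 135
```

```text
time_s: 24.98
tcp_pos: [0.6078, -0.0157, 0.1793]
tcp_rot: [0.809, 0.588, 0.01, -0.011]
force: [0.4, -0.6, -2.8]
gripper_width: 0.0127
t 24.98 obj [607.5 -15.8 146.3] tool err [ 8.09  2.36 11.56] zaxis [ 0.004  0.029 -1.   ] yaw 72.02 F [ 0.4 -0.6 -2.8] T [-0.09  0.01  0.04] w 12.7
```

```bash
python3 -m crank '{"xyz":[[8.2,2.4,6],[0,0,8],[0,0,0],[0,0,0]],"spin":[0,0,0,0],"grip":[5,5,5,5]}'; python3 to.py -1.1 -0.1 33 612.3 -8.5 125; python3 snap.py wrist w15;python3 snap.py scene s15; python3 -c "
import cv2,numpy as np
a=cv2.imread('pics/w15.png');b=cv2.imread('pics/s15.png')[190:310,250:370]
cv2.imwrite('pics/s15z.png',np.hstack([cv2.resize(a,(400,300)),cv2.resize(b,(300,300))]))"
```

```text
time_s: 25.48
tcp_pos: [0.613, -0.0117, 0.1638]
tcp_rot: [0.81, 0.586, 0.01, -0.01]
force: [-0.1, 0.7, -2.7]
gripper_width: 0.0126
t 25.48 obj [612.6 -11.8 130.8] tool err [ 2.85 -1.29  5.86] zaxis [ 0.003  0.028 -1.   ] yaw 71.77 F [-0.1  0.7 -2.7] T [-0.01  0.04 -0.01] w 12.6
w15 t 25.475 [ 0.613  -0.0117  0.1638] [0.3127 0.9494 0.0277] [-0.1  0.7 -2.7] 0.0126
s15 t 25.525 [ 0.6129 -0.0118  0.1637] [0.3129 0.9494 0.0275] [-0.4 -1.3 -3.6] 0.0125
```

View pics/s15z.png

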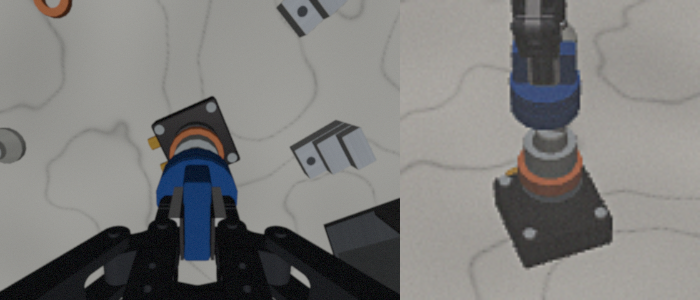

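```bash
python3 -m crank '{"xyz":[[3,-1.3,4],[0,0,0],[0,0,0]],"spin":[0,0,0],"grip":[5,5,5]}'; python3 to.py -1.1 -0.1 33 612.3 -8.5 120
```

```text
time_s: 25.95
tcp_pos: [0.6127, -0.008, 0.1601]
tcp_rot: [0.81, 0.586, 0.01, -0.01]
force: [-0.2, -0.4, -1.9]
gripper_width: 0.0126
t 25.95 obj [612.4  -8.1 127.1] tool err [-0.61  0.06  7.04] zaxis [ 0.004  0.028 -1.   ] yaw 71.78 F [-0.2 -0.4 -1.9] T [-0.05  0.06  0.05] w 12.6
```

```bash
python3 -m crank '{"xyz":[[-0.5,0,6],[-0.2,0,6],[0,0,0]],"spin":[0,0,0],"grip":[5,5,5]}'; python3 to.py -1.1 -0.1 33 612.3 -8.5 104
```

```text
time_s: 26.32
tcp_pos: [0.6124, -0.0084, 0.147]
tcp_rot: [0.81, 0.586, 0.01, -0.01]
force: [-0.3, -0.9, -2.4]
gripper_width: 0.0126
t 26.32 obj [612.1  -8.5 114. ] tool err [-0.16  0.26  9.98] zaxis [ 0.003  0.028 -1.   ] yaw 71.78 F [-0.3 -0.9 -2.4] T [-0.05  0.03 -0.03] w 12.6
```

The cap is past the tip edge without contact. I'll lower it gently until it rests on the tongue.

```bash
python3 -m crank '{"xyz":[[-0.1,0.1,4],[0,0,2.5],[0,0,0]],"spin":[0,0,0],"grip":[5,5,5]}'; python3 to.py -1.1 -0.1 33 612.3 -8.5 104;python3 -m crank '{"xyz":[[0,0,1.5],[0,0,0]],"spin":[0,0],"grip":[5,5]}'; python3 to.py -1.1 -0.1 33 612.3 -8.5 104
```

```text
time_s: 26.7
tcp_pos: [0.6125, -0.0084, 0.14]
tcp_rot: [0.81, 0.586, 0.01, -0.01]
force: [0.5, -0.4, -3.1]
gripper_width: 0.0125
t 26.7 obj [612.2  -8.5 107. ] tool err [-0.03  0.11  2.99] zaxis [ 0.003  0.028 -1.   ] yaw 71.77 F [ 0.5 -0.4 -3.1] T [-0.06  0.05 -0.01] w 12.5
time_s: 26.95
tcp_pos: [0.6127, -0.0084, 0.1386]
tcp_rot: [0.81, 0.586, 0.01, -0.01]
force: [0.6, 1.2, -2.7]
gripper_width: 0.0127
t 26.95 obj [612.3  -8.5 105.5] tool err [-0.09 -0.02  1.54] zaxis [ 0.004  0.028 -1.   ] yaw 71.77 F [ 0.6  1.2 -2.7] T [-0.05  0.06 -0.02] w 12.7
```

```bash
python3 -m crank '{"xyz":[[0,0,1.2],[0,0,0]],"spin":[0,0],"grip":[5,5]}'; python3 -m crank '{"xyz":[[0,0,0.8]],"spin":[0],"grip":[5]}'; python3 to.py -1.1 -0.1 33 612.3 -8.5 104
```

```text
time_s: 27.2
tcp_pos: [0.6127, -0.0083, 0.1374]
tcp_rot: [0.81, 0.586, 0.01, -0.01]
force: [-0.4, 0.1, -3.5]
gripper_width: 0.0128
time_s: 27.32
tcp_pos: [0.6128, -0.0083, 0.1367]
tcp_rot: [0.81, 0.586, 0.01, -0.01]
force: [-0.7, -0.0, -0.7]
gripper_width: 0.0127
t 27.32 obj [612.5  -8.4 103.7] tool err [-0.18 -0.18 -0.28] zaxis [ 0.004  0.028 -1.   ] yaw 71.77 F [-0.7 -0.  -0.7] T [-0.01  0.03  0.02] w 12.7
```

```bash
python3 -m crank '{"xyz":[[0,0,0.8],[0,0,0.6],[0,0,0.6]],"spin":[0.02,0.03,0.03],"grip":[5,5,5]}'; python3 to.py -1.1 -0.1 33 612.3 -8.5 104
```

```text
time_s: 27.7
tcp_pos: [0.6132, -0.0083, 0.1355]
tcp_rot: [0.834, 0.551, 0.01, -0.01]
force: [-1.4, 0.8, -1.7]
gripper_width: 0.0125
t 27.7 obj [612.9  -8.4 102.5] tool err [-0.3  -0.5  -1.51] zaxis [ 0.005  0.028 -1.   ] yaw 66.86 F [-1.4  0.8 -1.7] T [0.1  0.32 0.  ] w 12.5
```

```bash
python3 -m crank '{"xyz":[[-0.2,-0.4,1],[0,0,1]],"spin":[0.02,0],"grip":[5,5]}'; python3 to.py -1.1 -0.1 33 612.3 -8.5 96
```

```text
time_s: 27.95
tcp_pos: [0.6124, -0.0082, 0.1328]
tcp_rot: [0.84, 0.542, 0.009, -0.01]
force: [0.6, -0.1, -2.0]
gripper_width: 0.0125
t 27.95 obj [612.   -8.2  99.7] tool err [-0.24  0.4   3.74] zaxis [ 0.004  0.028 -1.   ] yaw 65.6 F [ 0.6 -0.1 -2. ] T [-0.07  0.01 -0.06] w 12.5
```

The slot has entered: the underside is at 99.7 mm, below the 104 mm rest height, at yaw 65.6°. I'll ease it down to 96 mm.

```bash
python3 -m crank '{"xyz":[[-0.1,0.2,1.2],[0,0,1.0],[0,0,0]],"spin":[0.01,0,0],"grip":[5,5,5]}'; python3 to.py -1.1 -0.1 33 612.3 -8.5 96;  python3 -m crank '{"xyz":[[0,0,0.8],[0,0,0.6],[0,0,0]],"spin":[0,0,0],"grip":[5,5,5]}'; python3 to.py -1.1 -0.1 33 612.3 -8.5 96
```

```text
time_s: 28.32
tcp_pos: [0.6123, -0.0083, 0.1298]
tcp_rot: [0.843, 0.537, 0.009, -0.011]
force: [0.7, -0.2, -2.5]
gripper_width: 0.0127
t 28.32 obj [611.9  -8.3  96.8] tool err [-0.03  0.46  0.78] zaxis [ 0.004  0.028 -1.   ] yaw 65.01 F [ 0.7 -0.2 -2.5] T [-0.03 -0.   -0.01] w 12.7
time_s: 28.7
tcp_pos: [0.6128, -0.0082, 0.1293]
tcp_rot: [0.843, 0.537, 0.009, -0.01]
force: [-0.3, 0.2, -2.0]
gripper_width: 0.0124
t 28.7 obj [612.4  -8.3  96.3] tool err [-0.25  0.01  0.25] zaxis [ 0.005  0.028 -1.   ] yaw 65.01 F [-0.3  0.2 -2. ] T [-0.05  0.18 -0.01] w 12.4
```

```bash
python3 -m crank '{"xyz":[[0,0,0],[0,0,0],[0,0,0],[0,0,0]],"spin":[0,0,0,0],"grip":[34,34,34,34]}'; python3 -m crank '{"xyz":[[0,0,-8],[0,0,-25],[0,0,-30],[-25,0,-20],[-35,0,0],[-20,0,0],[0,0,0],[0,0,0]],"spin":[0,0,0,0,0,0,0,0],"grip":[34,34,34,34,34,34,34,34]}'; python3 snap.py wrist w16;python3 snap.py scene s16; python3 -c "
import cv2,numpy as np
a=cv2.imread('pics/w16.png');b=cv2.imread('pics/s16.png')[190:310,250:370]
cv2.imwrite('pics/s16z.png',np.hstack([cv2.resize(a,(400,300)),cv2.resize(b,(300,300))]))"
```

```text
time_s: 29.2
tcp_pos: [0.6133, -0.008, 0.1296]
tcp_rot: [0.843, 0.537, 0.01, -0.01]
force: [0.2, -0.4, -0.1]
gripper_width: 0.034
time_s: 30.2
tcp_pos: [0.5794, -0.0829, 0.2172]
tcp_rot: [0.843, 0.538, 0.012, -0.009]
force: [0.2, 0.4, -0.4]
gripper_width: 0.034
w16 t 30.2 [ 0.5794 -0.0829  0.2172] [0.4198 0.9071 0.0294] [ 0.2  0.4 -0.4] 0.034
s16 t 30.25 [ 0.5794 -0.0829  0.2171] [0.4196 0.9073 0.0294] [-0.2  0.1  0.3] 0.0339
```

View pics/s16z.png

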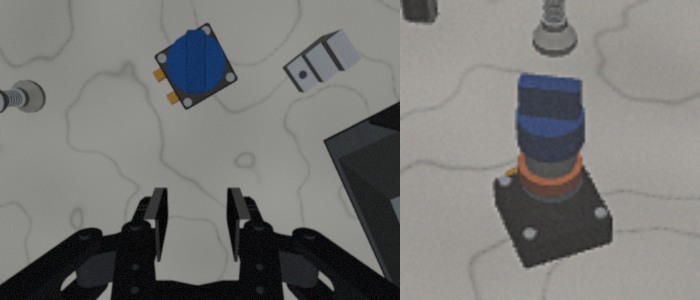

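The wrist view (half scale) shows the cap at about (200,62) on the clamp with the gripper clear. The scene view shows cap, spacer and ring stacked. I'll check heights by depth.

```bash
python3 - <<'E'
from h import *
z=np.load("pics/w16.npz");d=z["d"];K=np.linalg.inv(z["mtx"])
hsv=cv2.cvtColor(z["p"],cv2.COLOR_BGR2HSV).astype(int);m=(hsv[...,0]>100)&(hsv[...,0]<130)&(hsv[...,1]>100)&(hsv[...,2]>30)
u,v=np.meshgrid(np.arange(640),np.arange(480))
W=((np.stack([u,v,np.ones_like(u)],-1)@K.T)*d[...,None]-z["t"])@z["R"]
m&=(np.hypot(W[...,0]-.612,W[...,1]+.0085)<.04)
P=W[m]
for lo,hi in [(.112,.135),(.145,.165)]:
    Q=P[(P[:,2]>lo)&(P[:,2]<hi)];c=np.median(Q,0);Q=Q[abs(Q[:,2]-c[2])<.003]
    A=np.c_[Q[:,:2]-Q[:,:2].mean(0),np.ones(len(Q))];print(len(Q),"z",c[2].round(4),"slope",np.linalg.lstsq(A,Q[:,2],rcond=None)[0][:2].round(3),"centre",((Q.min(0)+Q.max(0))/2).round(4),Q.mean(0).round(4))
E
```

```text
4390 z 0.1237 slope [0.002 0.001] centre [ 0.6123 -0.0098  0.1237] [ 0.6125 -0.0097  0.1237]
2976 z 0.1535 slope [-0.002  0.001] centre [ 0.6122 -0.0097  0.1533] [ 0.6127 -0.009   0.1535]
```

The drum top is at 123.7 mm (124 expected), the bar top at 153.5 mm (154 expected), and the cap is level and centred. Handing in.

```bash
python3 -c "
from rig import env,observe
s=observe();print(s['force'],s['joint_velocities'].round(3));print(env.finish_job())"
```

```text
[-0.69319705 -0.4988402   0.34906012] [-0.003  0.006  0.002  0.003 -0.001 -0.003  0.003]
the job is handed in; nothing more can be done
None
```

I put the copper ring, the steel spacer and the blue cap on the plunger in that order, and handed the job in at about 30 s. Each part was released home before the next. The hand-in gave no verdict, so what follows is from my own measurements.

- **Ring and spacer:** depth checks put the ring top at about 73.6 mm (74 expected) and the spacer top at about 95.8 mm (96 expected), both level.
- **Cap:** I rested it on the tongue at about 104 mm and turned it under a few newtons until it dropped in near 65° yaw, then eased it down. Its drum top read 123.7 mm (124 expected) and its bar top 153.5 mm (154 expected). It was level to 0.002 rad and centred within about 1.5 mm.
- **Forces and clearance:** wrist force readings stayed under about 4 N throughout. The gripper was clear of everything at the end. I did not measure the bystanders again, but no move went near them.

**Disagreements:**
- A first plane fit on the ring gave a false tilt of about 0.1 rad; eight separate depth points showed it level.
- Tongue angle readings ranged from 62° to 66°.
- The tool tilted by about 0.03 rad during the run, which I allowed for in the moves.
- One command was refused because a list had the wrong length; nothing moved.

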